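# Check in a batch of cocoon sample jars and its tools

### The arm

A 7-joint arm with a two-finger parallel gripper is mounted at the origin on the work surface. World frame = base frame: x ahead of the robot, y to its left, z up, the work surface at z = 0. Lengths are in m, angles in rad, forces in N, time in s.
With the tool pointing down it reaches from about 0.425 to 0.875 m from the base axis. Payload 8.4 kg.
Tool frame: the origin (TCP) lies midway between the tips of the shut fingers; the grasp point (between the pads) lies 19 mm behind it; z points along the fingers, y is the line along which they close (so a half turn about z gives the same grasp; the last joint's range is limited). The gripper opens to 85 mm and grips with 20 to 120 N. Pads are 22 mm wide; open, the fingers measure 114 mm over their backs; the gripper's body (76 mm by 85 mm) begins 54 mm behind the grasp point. The pads swing forward as they close: fully open they stand 13 mm farther back than shut.
Start: joints at [-1.365, 0.333, 0.04, 1.465, -0.013, 1.343, -0.059], TCP at [0.195, 0.62, 0.231] pointing down, gripper open.
Joint ranges: [-2.58, 2.58], [-0.38, 2.09], [-1.3, 1.39], [0.25, 2.4], [-1.5, 4.64], [0.08, 2.09], [-2.65, 2.65]. Speed limits (rad/s): [2.22, 2.22, 2.79, 2.79, 3.14, 3.14, 3.14].

### API

Orientations are given as a unit quaternion [w, x, y, z].
In Python, from rig import * gives the robot as it stands.
- The arm moves only by the tool jog_arm, never from a script. Its argument "moves" is a list of rows, each an object of numbers: "x", "y", "z": the shift along the tool's x, y, z normalised to -1 to 1, where 1 is 100 cm; "spin": the turn about the tool's z normalised to -1 to 1, where 1 is 120 degrees; "claw": the opening, from -1 (shut) to 1 (fully open). In form: [{"x": .., "y": .., "z": .., "spin": .., "claw": ..}, ...]. A call has exactly 5 rows; each row is the pose to reach, as a shift and turn from the pose commanded when the call began, along the tool's axes at that moment; what a row does not reach only later rows make up. A row lasts 1/12 s, in which the tool goes at most 41.7 mm and 7.16 degrees, less where a joint would pass 70% of its speed; a pose out of reach is approached as far as the arm can. A call with a number of a shift or a turn outside -1 to 1 is refused whole. A call with a gripper value outside its range is refused whole. The fingers move at their own pace and stop on an object; the grip force is fixed at half the most. Time passes only in rows, so rows that repeat a pose let the fingers close, or fill a call up. It gives the time, the measured TCP pose, the force, the opening and the grip force at its end, in the units of the state.
- read_state(): the state, without advancing time (a new reading comes with each control period).
- capture(name): name is "side" or "top"; returns a dict with "pixels" (384x512x3 uint8, red, green, blue), "fx", "fy", "cx", "cy" (pixels), "dist_coeffs" ([k1, k2, p1, p2, k3] as OpenCV has them; the pictures are not rectified), "view" (4x4, takes a point from world to camera coordinates). Camera axes: x right, y up, looking along -z (the intrinsics and any distortion apply to the point x, -y, -z); pixel columns grow to the right and rows downward; lengths in m; the calibration is good to about 2 mm. A picture is of the moment at which its call begins. There is no depth.
- job_done(): hands the job in; it is judged then, once.
Trained networks look in a picture, given as the dict that the camera call returned (one of the last four; its "shot" number tells which), for a name from the list of things; names that differ only in an ending like _2 or _b are one class to them, and where a whole thing is asked for, a point or a joint stands for the part that bears it (a point fixed in the world has none). Each returns a list of dicts, best first, with "score" (0 to 1); they miss things now and then, are a little off and sometimes report something else, mostly with a low value. They report only what shows in the picture. A call takes as long as a camera call. They do not tell look-alikes from the thing itself.
- look_for(picture, thing): "bbox" ([centre column, centre row, width, height] in pixels, round what is visible of it).
- cut_out(picture, thing): "mask" (384x512 bool, what is visible of it) and "bbox" ([centre column, centre row, width, height] in pixels, round what is visible of it).
The state is a dict: "clock": time; "joints": joint angles; "joint_velocities": joint speeds; "effort": joint torques, N m; "tool_pos": TCP position; "tcp_rot": TCP orientation; "ft_force": force on the tool from outside, world axes, zero at the start; "ft_torque": the same for the moment, N m; "finger_gap": opening from 0.0 (shut) to 1.0 (fully open); "grip_force": force on a finger pad.
Only numpy, scipy, OpenCV 4.12 (cv2) and the standard library are available. Lean on these libraries where they do the work, as an engineer would, in place of code of your own. Each camera call takes 0.05 s, during which the arm holds its last target. There are 200 camera calls.

### The job

Check in the batch at the reader: stand every sample jar upright in a bay of its own, centred on its white ring and turned so that its orange code patch squarely faces the red window, and lay the brush and the scraper flat in the tool rest, one to a slot, centred so that each spans both saddles. Once all of them are in place and let go, press the green log button fully down and release it; leave everything as loaded and do not disturb the cocoon dish, tape, bottle or counter.

Things in the scene. Friction and masses are not known exactly. Their poses are not given: they have to be found in the camera images.
- reader: Check-in reader, fixed: a dark scanner block (60 mm deep, 370 mm long, top 60 mm above the table) behind a flat grey mat 90 mm wide at table level with four bays. Origin on the table under the block's middle. Local x points from the bays into the block, whose front face with four red windows is at x = -30 mm; y runs along the block; z up.
- bay0 (a point): Centre of bay 0 on the mat, at table height: a white ring 62 mm across, 45 mm in front of its own red window. The four bays stand in a row along the reader's y at 87 mm spacing. One jar to a bay, any jar in any bay.
- bay1 (a point): Centre of bay 1 on the mat, at table height: a white ring 62 mm across, 45 mm in front of its own red window. The four bays stand in a row along the reader's y at 87 mm spacing. One jar to a bay, any jar in any bay.
- bay2 (a point): Centre of bay 2 on the mat, at table height: a white ring 62 mm across, 45 mm in front of its own red window. The four bays stand in a row along the reader's y at 87 mm spacing. One jar to a bay, any jar in any bay.
- bay3 (a point): Centre of bay 3 on the mat, at table height: a white ring 62 mm across, 45 mm in front of its own red window. The four bays stand in a row along the reader's y at 87 mm spacing. One jar to a bay, any jar in any bay.
- log_button (a joint): Travel of the green log button on top of the scanner block: 0 up, 0.006 m fully down; it springs back and takes about 5 N.
- log_button_top (a point): Middle of the log button's top face (button 30 mm across); press straight down.
- tool_rest: Tool rest, fixed on the table: white base plate 110 x 140 mm (8 mm thick) with two plywood saddles (12 mm thick, at local x = -40 and +40 mm, 52 mm high), each with two open slots 24 mm wide whose floor is 34 mm above the table. Origin on the table under the middle; local x runs along the slots.
- slot0 (a point): Slot 0 of the tool rest: point at slot-floor height (34 mm) midway between the two saddles, at local y = -30 mm. One tool to a slot, either tool in either slot.
- slot1 (a point): Slot 1 of the tool rest: point at slot-floor height (34 mm) midway between the two saddles, at local y = 30 mm. One tool to a slot, either tool in either slot.
- jar1: Sample jar, 46 mm across, 68 mm high, 110 g: off-white body, dark blue lid (top 14 mm). Origin at the centre of the underside, z up; local x points to its marked side: an upright orange code patch (18 x 36 mm) on the body, and an orange stripe on the lid from the centre towards the same side. May be absent.
- jar2: Sample jar, 46 mm across, 68 mm high, 110 g: off-white body, dark blue lid (top 14 mm). Origin at the centre of the underside, z up; local x points to its marked side: an upright orange code patch (18 x 36 mm) on the body, and an orange stripe on the lid from the centre towards the same side. May be absent.
- jar3: Sample jar, 46 mm across, 68 mm high, 110 g: off-white body, dark blue lid (top 14 mm). Origin at the centre of the underside, z up; local x points to its marked side: an upright orange code patch (18 x 36 mm) on the body, and an orange stripe on the lid from the centre towards the same side. May be absent.
- jar4: Sample jar, 46 mm across, 68 mm high, 110 g: off-white body, dark blue lid (top 14 mm). Origin at the centre of the underside, z up; local x points to its marked side: an upright orange code patch (18 x 36 mm) on the body, and an orange stripe on the lid from the centre towards the same side. May be absent.
- jar1_mark (a point): Middle of jar1's orange code patch, 23 mm from the axis along the jar's local x, 30 mm above its underside.
- jar2_mark (a point): Middle of jar2's orange code patch, 23 mm from the axis along the jar's local x, 30 mm above its underside.
- jar3_mark (a point): Middle of jar3's orange code patch, 23 mm from the axis along the jar's local x, 30 mm above its underside.
- jar4_mark (a point): Middle of jar4's orange code patch, 23 mm from the axis along the jar's local x, 30 mm above its underside.
- brush: Sorting brush, 150 mm long, lying flat: light wooden handle 14 mm wide and 16 mm high, brass ferrule, dark bristles 17 mm wide at the +x end. Origin on the underside at mid-length; local x along its length, z up. 50 g.
- scraper: Scraper, 150 mm long, lying flat: red handle 14 mm wide and 16 mm high, steel blade 16 mm wide at the +x end (last 45 mm). Origin at the level of the handle's underside at mid-length; local x along its length, z up. 50 g.
- cocoon_dish: White dish of cocoons, 72 mm across, 25 mm high: a bystander. Origin under its centre.
- tape: Roll of brown tape lying flat, 84 mm across, 24 mm high: a bystander. Origin under its centre.
- spray: White bottle with blue cap, 56 mm across, 150 mm high: a bystander. Origin under its centre.
- tally: Black counter box 60 x 50 x 40 mm: a bystander. Origin under its centre.
Things that resemble listed ones, but are neither listed nor needed, are in the scene too. Leave any blue look-alike of the brush alone. What is shaped like the scraper but pink is not meant.

How it is judged:
By the outcome, as a careful person would: the job done as asked, in the order asked, and still so for the second after the job is handed in, with the robot touching nothing.
Of jar1, jar2, jar3, jar4 only 3 to 4 are there at a start; the rules pass over those that are not, and their reading is None.
At some moment in a run one of jar1, jar2, jar3, jar4, brush, scraper may be knocked a few centimetres aside while the robot is not near it.
It also fails if it takes over 208 s, if anything falls off the work surface, if the arm or the gripper's body presses on something with over 40 N, if the wrist force passes 120 N, or if a joint passes its speed limit or range.

## Working session

There is one attempt and no reset: what is moved stays moved. The work goes in short steps, Python scripts to look and compute and a tool call to move; the robot and the scene stay as the last step left them, time stands still between calls to the robot, and variables do not carry over. Pictures are saved under pics/ and viewed, at most 14 in all, crops included, and the job is handed in when it is done.

Besides the shell and the picture viewer there is one more tool, called after "Emit:" as name(argument=value, ...) on one line, values as JSON. jog_arm: Moves the arm, as the interface text tells. Its arguments: {"type":"object","properties":{"moves":{"type":"array"}},"required":["moves"]}

```bash
mkdir -p pics; ls; cat > h.py <<'E'
from rig import *
import numpy as np, cv2
from scipy.spatial.transform import Rotation as R
def K(p): return np.array([[p['fx'],0,p['cx']],[0,p['fy'],p['cy']],[0,0,1.]])
def pix2w(p,uv,z):
    uv=np.array(uv,float).reshape(-1,1,2)
    n=cv2.undistortPoints(uv,K(p),np.array(p['dist_coeffs'],float)).reshape(-1,2)
    V=np.array(p['view']);Rm=V[:3,:3];c=-Rm.T@V[:3,3]
    d=np.c_[n[:,0],-n[:,1],-np.ones(len(n))]@Rm
    return c+d*((z-c[2])/d[:,2])[:,None]
def w2pix(p,X):
    X=np.array(X,float).reshape(-1,3);V=np.array(p['view'])
    c=X@V[:3,:3].T+V[:3,3]; c=c*[1,-1,-1]
    return cv2.projectPoints(c.reshape(-1,1,3),np.zeros(3),np.zeros(3),K(p),np.array(p['dist_coeffs'],float))[0].reshape(-1,2)
def save(p,n,box=None,s=1):
    im=p['pixels'][:,:,::-1]
    if box: im=im[box[1]:box[3],box[0]:box[2]]
    cv2.imwrite('pics/'+n,cv2.resize(im,None,fx=s,fy=s,interpolation=cv2.INTER_CUBIC))
E
python3 - <<'E'
from h import *
s=read_state();print(s['clock'],s['tool_pos'],s['tcp_rot'],R.from_quat(np.array(s['tcp_rot'])[[1,2,3,0]]).as_matrix().round(3))
for n in('top','side'):
    p=capture(n);save(p,n+'0.png',None,1.5);V=np.array(p['view']);print(n,-V[:3,:3].T@V[:3,3],p['fx'],p['dist_coeffs'])
    for t in ['jar1','brush','scraper','reader','tool_rest','log_button','cocoon_dish','tape','spray','tally']:
        print(t,[(round(d['score'],2),np.round(d['bbox']).astype(int).tolist(),pix2w(p,d['bbox'][:2],0.0)[0][:2].round(3).tolist()) for d in look_for(p,t)])
E
```

```text
pics
0.0 [0.19498425 0.61959776 0.23041423] [-6.02105499e-05  1.51836521e-01  9.88405304e-01 -7.88796373e-04] [[-0.954  0.3   -0.   ]
 [ 0.3    0.954 -0.002]
 [-0.    -0.002 -1.   ]]
top [ 0.41198067 -0.10650927  1.03479168] 349.1622870815166 [-0.0445027  0.         0.         0.         0.       ]
jar1 [(0.78, [285, 194, 18, 16], [0.485, -0.169]), (0.73, [231, 196, 18, 15], [0.481, -0.009]), (0.54, [233, 159, 17, 20], [0.592, -0.014]), (0.52, [284, 149, 13, 21], [0.62, -0.168])]
brush [(0.82, [402, 220, 7, 50], [0.41, -0.512]), (0.66, [254, 243, 11, 52], [0.341, -0.076]), (0.55, [254, 125, 7, 50], [0.696, -0.078])]
scraper [(0.88, [364, 170, 7, 52], [0.557, -0.405]), (0.83, [323, 287, 43, 30], [0.215, -0.28])]
reader [(0.8, [144, 178, 115, 131], [0.535, 0.255])]
tool_rest [(0.61, [144, 177, 114, 131], [0.537, 0.256]), (0.55, [337, 220, 48, 56], [0.409, -0.322]), (0.2, [125, 168, 10, 12], [0.565, 0.315])]
log_button [(0.58, [126, 168, 11, 10], [0.565, 0.312])]
cocoon_dish [(0.88, [315, 131, 23, 22], [0.675, -0.26])]
tape [(0.56, [200, 102, 29, 27], [0.769, 0.088])]
spray [(0.66, [133
[... 524 characters left out ...]
0.552, -0.397]), (0.66, [185, 290, 27, 44], [0.214, -0.278]), (0.22, [386, 260, 28, 30], [0.701, -0.352])]
reader [(0.97, [240, 161, 114, 42], [0.552, 0.296]), (0.18, [328, 203, 54, 12], [0.701, -0.064])]
tool_rest [(0.86, [276, 275, 77, 65], [0.424, -0.304]), (0.18, [289, 192, 16, 21], [0.618, 0.035])]
log_button [(0.6, [244, 142, 11, 4], [0.623, 0.448])]
cocoon_dish [(0.72, [357, 236, 31, 18], [0.688, -0.239]), (0.45, [238, 161, 115, 44], [0.542, 0.294])]
tape [(0.63, [320, 174, 27, 17], [0.774, 0.112]), (0.58, [385, 260, 26, 28], [0.698, -0.35]), (0.26, [239, 160, 111, 42], [0.55, 0.3])]
spray [(0.85, [292, 136, 19, 41], [0.828, 0.443])]
tally [(0.69, [386, 259, 27, 32], [0.702, -0.348])]
```

View pics/top0.png

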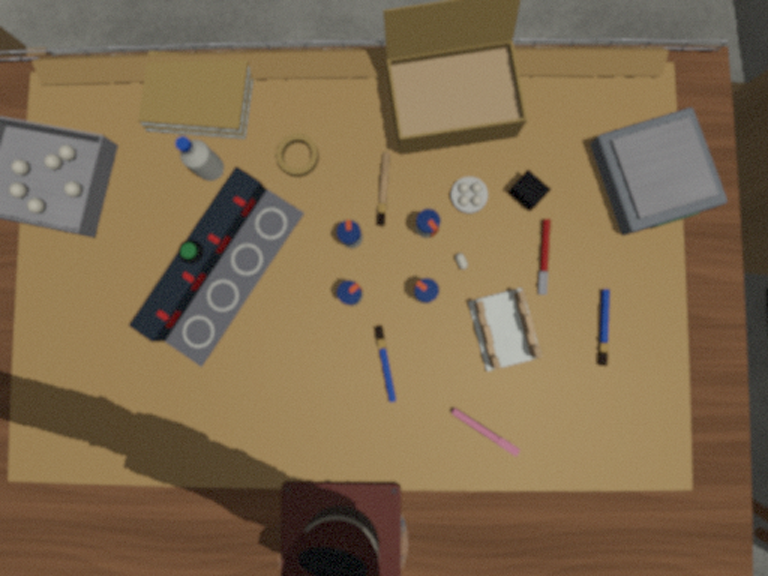

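View pics/side0.png

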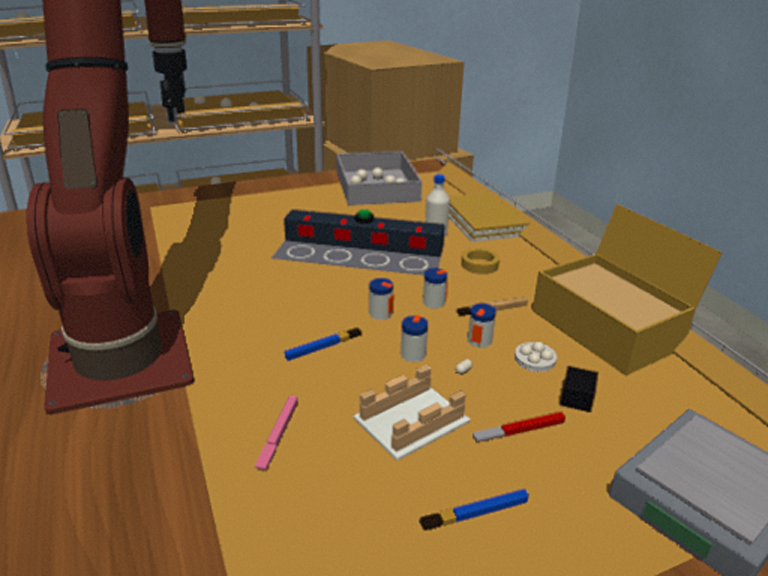

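The top view shows four jars at (348,232), (428,222), (348,292) and (425,290) in 1.5x pixels. The wooden brush is at (384,190) and the red scraper at (544,256). The rest is at (503,328), the rings run from (198,332) to (271,223), and the green button is at (190,251). The side view agrees. The blue brushes and the pink scraper are decoys.

```bash
cat >> h.py <<'E'
def hsv(p,s=4):
    im=cv2.resize(p['pixels'],None,fx=s,fy=s,interpolation=cv2.INTER_CUBIC)
    return cv2.cvtColor(cv2.GaussianBlur(im,(5,5),0),cv2.COLOR_RGB2HSV).astype(int)
def up2px(a,s=4): return (np.array(a,float)+.5)/s-.5
def blobs(m,lo,hi,s=4):
    n,l,st,c=cv2.connectedComponentsWithStats(m.astype(np.uint8))
    return [(st[i,4],up2px(c[i],s),l==i) for i in range(1,n) if lo<st[i,4]<hi]
def circ(x,y,z,r=.023):
    t=np.linspace(0,2*np.pi,40); return np.c_[x+r*np.cos(t),y+r*np.sin(t),0*t+z]
def cyl_fix(p,uv,z0,z1,r):
    q=pix2w(p,uv,z1)[0][:2]
    for _ in range(4):
        h=cv2.convexHull(w2pix(p,np.r_[circ(*q,z0,r),circ(*q,z1,r)]).astype(np.float32))
        m=cv2.moments(h);c=[m['m10']/m['m00'],m['m01']/m['m00']]
        q=q+(pix2w(p,uv,z1)[0]-pix2w(p,c,z1)[0])[:2]
    return q
def jars(p):
    H=hsv(p);h,s,v=H[...,0],H[...,1],H[...,2]
    blue=(h>100)&(h<135)&(s>110)&(v>35); red=((h<16)|(h>172))&(s>140)&(v>110)
    out=[]
    for a,c,m in blobs(cv2.morphologyEx((blue).astype(np.uint8),cv2.MORPH_CLOSE,np.ones((25,25))),1600,7000):
        mm=cv2.convexHull(np.argwhere(m)[:,::-1].astype(np.int32)); f=np.zeros(m.shape,np.uint8);cv2.fillConvexPoly(f,mm,1)
        _,_,w,hh=cv2.boundingRect(mm)
        if max(w,hh)>95 or min(w,hh)<40: continue
        o=(f>0)&red
        if o.sum()<40: continue
        # orange weight centroid, and its principal direction
        M=cv2.moments(f,True);uv=up2px([M['m10']/M['m00'],M['m01']/M['m00']])
        q=cyl_fix(p,uv,.054,.068,.023); z=.068
        oc=pix2w(p,up2px(np.argwhere(o)[:,::-1].mean(0)),z)[0][:2]
        d=oc-q
        out.append((q.round(4).tolist(),round(float(np.degrees(np.arctan2(d[1],d[0]))),1),round(float(np.hypot(*d)),4),int(f.sum()),int(o.sum())))
    return out
def rod(p,m,z):
    pts=pix2w(p,up2px(np.argwhere(m)[:,::-1]),z)[:,:2].astype(np.float32)
    return cv2.minAreaRect(pts)
E
python3 - <<'E'
from h import *
p=capture('top')
for j in jars(p): print(j)
H=hsv(p);h,s,v=H[...,0],H[...,1],H[...,2]
# rings
m=(s<70)&(v>110); m[:, :100*4]=0; m[:,210*4:]=0; m[:120*4]=0; m[250*4:]=0
for a,c,mm in blobs(m,300,9000):
    hull=cv2.convexHull(np.argwhere(mm)[:,::-1].astype(np.int32));M=cv2.moments(hull);u=up2px([M['m10']/M['m00'],M['m01']/M['m00']])
    print('ring',a,u.round(1),pix2w(p,u,0.0)[0].round(4),np.sqrt(cv2.contourArea(hull)/np.pi)*2/4)
g=(h>45)&(h<85)&(s>100)
for a,c,mm in blobs(g,150,9000): print('green',a,c.round(1),pix2w(p,c,.066)[0].round(4))
for n in ['brush','scraper','tool_rest']:
    for d in cut_out(p,n):
        M=cv2.resize(d['mask'].astype(np.uint8),None,fx=4,fy=4,interpolation=cv2.INTER_NEAREST)
        print(n,round(d['score'],2),np.round(d['bbox']),[np.round(x,4) for x in rod(p,M,.014 if n!='tool_rest' else .0)], pix2w(p,np.argwhere(d['mask'])[:,::-1].mean(0),.014)[0].round(4))
c=p; big=cv2.resize(p['pixels'][100:260,215:415,::-1],None,fx=4,fy=4,interpolation=cv2.INTER_CUBIC);cv2.imwrite('pics/c1.png',big[:600])
E
```

```text
([0.6145, -0.1651], -132.1, 0.0117, 2461, 144)
([0.5924, -0.0167], -0.7, 0.0118, 2510, 119)
([0.4832, -0.1625], 45.6, 0.011, 2425, 145)
([0.4792, -0.0174], -50.4, 0.0112, 2432, 142)
ring 2489 [156.1 184.9] [0.5136 0.2177 0.    ] 67.56449996287465
ring 3900 [180.3 148.5] [0.6243 0.1461 0.    ] 22.89751452189683
ring 3981 [164.1 172.5] [0.5513 0.1941 0.    ] 23.07149122122027
ring 3940 [148.1 196.6] [0.4785 0.2414 0.    ] 23.04215463350949
ring 3798 [131.9 220.8] [0.4055 0.2892 0.    ] 22.95565325964969
green 1893 [125.5 166.9] [0.5589 0.2869 0.066 ]
brush 0.79 [256. 243.  16.  50.] [array([ 0.3467, -0.0848]), array([0.1469, 0.0218]), np.float64(11.1273)] [ 0.3419 -0.0854  0.014 ]
brush 0.7 [255. 124.   8.  54.] [array([ 0.6902, -0.0804]), array([0.0234, 0.1525]), np.float64(85.6944)] [ 0.6827 -0.0803  0.014 ]
brush 0.69 [403. 220.   6.  51.] [array([ 0.4152, -0.5095]), array([0.0226, 0.1474]), np.float64(88.2692)] [ 0.4147 -0.5088  0.014 ]
scraper 0.77 [363. 170.   4.  53.] [array([ 0.5528, -0.3972]), array([0.0194, 0.1511]), np.float64(85.1455)] [ 0.5502 -0.3968  0.014 ]
scraper 0.58 [323. 288.  49.  32.] [array([ 0.2162, -0.2778]), array([0.1552, 0.0204]), np.float64(56.5067)] [ 0.2142 -0.2802  0.014 ]
tool_rest 0.59 [336. 221.  47.  52.] [array([ 0.4118, -0.3194]), array([0.1394, 0.1155]), np.float64(15.0787)] [ 0.4107 -0.3163  0.014 ]
```

View pics/c1.png

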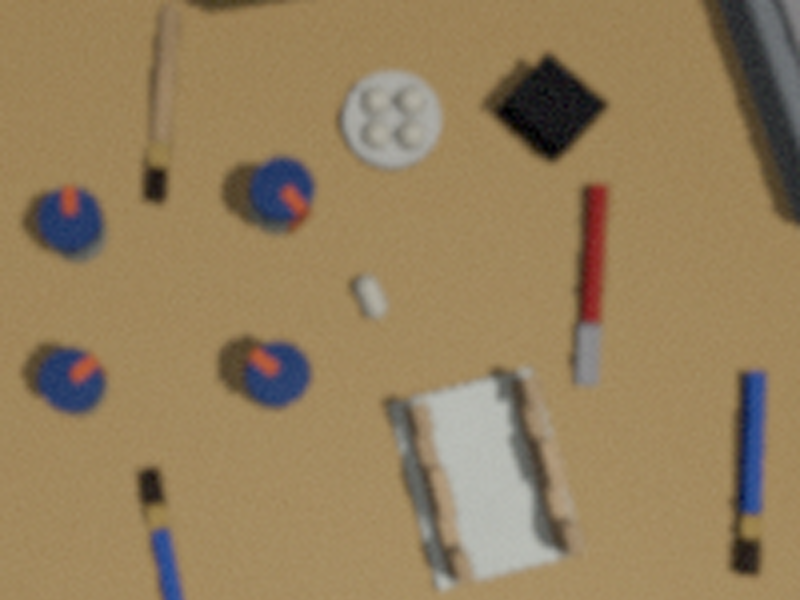

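The crop confirms the stripe directions: roughly down-right, up, up-right and up-left. It also shows the scraper at (592,285) and the rest with its saddles running about 15° off world x. Next I'll refine the measurements and write a planner.

```bash
cat >> h.py <<'E'
def refine(p,q):
    """stripe direction on a lid centred at q"""
    g=np.linspace(-.025,.025,101);X,Y=np.meshgrid(g,g,indexing='ij')
    px=w2pix(p,np.c_[q[0]+X.ravel(),q[1]+Y.ravel(),0*X.ravel()+.068]).astype(np.float32)
    im=cv2.remap(p['pixels'].astype(np.float32),px[:,0].reshape(X.shape),px[:,1].reshape(X.shape),cv2.INTER_CUBIC)
    w=np.clip(im[...,0]-im[...,2]-20,0,None)*(X**2+Y**2<.0195**2)
    x,y=(w*X).sum()/w.sum(),(w*Y).sum()/w.sum()
    return np.degrees(np.arctan2(y,x)),np.hypot(x,y)
def jars_avg(n=4):
    P=[capture('top') for _ in range(n)];L=[[j[0] for j in jars(p)] for p in P];out=[]
    for q in L[0]:
        c=np.mean([a for l in L for a in l if np.hypot(a[0]-q[0],a[1]-q[1])<.02],0)
        d=[refine(p,c) for p in P]
        a=[np.exp(1j*np.radians(x[0])) for x in d]
        out.append((c.round(4).tolist(),round(float(np.degrees(np.angle(np.mean(a)))),1),round(float(np.std([np.angle(k/np.mean(a)) for k in a])*57.3),1)))
    return out
BC=np.array([.5149,.2177]);BD=np.array([.837,-.5473]);BYAW=56.8
def bay(k): return BC+.087*k*BD
def pose():
    s=read_state();M=R.from_quat(np.array(s['tcp_rot'])[[1,2,3,0]]).as_matrix()
    return np.array(s['tool_pos']),np.degrees(np.arctan2(M[1,1],M[0,1])),M,s
def plan(wps):
    """wps: (x,y,z,yaw of tool y in deg) ; prints the tool-frame shifts call by call"""
    P,yaw,M,s=pose();print('at',P.round(4),round(yaw,1),'t',s['clock'],'gap',round(s['finger_gap'],3))
    for x,y,z,a in wps:
        T=np.array([x,y,z]);D=T-P;da=a-yaw   # yaw not wrapped: caller picks the branch
        n=max(1,int(np.ceil(max(np.linalg.norm(D)/.19,abs(da)/34)-1e-6)));rows=[]
        for i in range(n,0,-1):
            t=np.radians(yaw);ty=np.array([np.cos(t),np.sin(t),0]);tx=np.array([-np.sin(t),np.cos(t),0])*-1
            tx=np.cross(ty,[0,0,-1.]);d=(T-P)/i;da=(a-yaw)/i
            sx,sy,sz,sp=[round(float(v),3) for v in (d@tx,d@ty,-d[2],-da/120)]
            rows.append((sx,sy,sz,sp));P=P+sx*tx+sy*ty-sz*np.array([0,0,1]);yaw-=sp*120
        print((x,y,z,a),'->',rows)
E
python3 - <<'E'
from h import *
J=jars_avg()
for j in J: print(j)
p=capture('side');H=hsv(p);h,s,v=H[...,0],H[...,1],H[...,2]
print(pose()[1])
j=[j for j in J if j[0][0]>.6][0]; a=j[1]+90
plan([(j[0][0],j[0][1],.2,a),(j[0][0],j[0][1],.1,a),(j[0][0],j[0][1],.018,a)])
E
```

```text
([0.6146, -0.165], -131.7, 0.1)
([0.5924, -0.0167], -1.3, 0.0)
([0.4832, -0.1626], 45.6, 0.1)
([0.4792, -0.0174], -50.9, 0.1)
72.53238441705604
at [0.1951 0.62   0.2313] 72.5 t 1.55 gap 1.003
(0.6146, -0.165, 0.2, -41.69999999999999) -> [(-0.127, -0.125, 0.006, 0.19), (-0.165, -0.065, 0.006, 0.19), (-0.178, 0.004, 0.006, 0.191), (-0.163, 0.073, 0.007, 0.19), (-0.122, 0.13, 0.006, 0.191)]
(0.6146, -0.165, 0.1, -41.69999999999999) -> [(0.0, -0.0, 0.1, -0.0)]
(0.6146, -0.165, 0.018, -41.69999999999999) -> [(0.0, -0.0, 0.082, -0.0)]
```

Emit:
jog_arm(moves=[{"x": -0.127, "y": -0.125, "z": 0.006, "spin": 0.19, "claw": 0.7}, {"x": -0.127, "y": -0.125, "z": 0.006, "spin": 0.19, "claw": 0.7}, {"x": -0.127, "y": -0.125, "z": 0.006, "spin": 0.19, "claw": 0.7}, {"x": -0.127, "y": -0.125, "z": 0.006, "spin": 0.19, "claw": 0.7}, {"x": -0.127, "y": -0.125, "z": 0.006, "spin": 0.19, "claw": 0.7}])

```text
clock: 1.97
tool_pos: [0.2829, 0.4571, 0.2256]
tcp_rot: [0.001, 0.348, 0.937, -0.0]
ft_force: [0.4, 0.9, 0.6]
finger_gap: 0.85
grip_force: 0.0
```

Emit:
jog_arm(moves=[{"x": -0.165, "y": -0.065, "z": 0.006, "spin": 0.19, "claw": 0.7}, {"x": -0.165, "y": -0.065, "z": 0.006, "spin": 0.19, "claw": 0.7}, {"x": -0.165, "y": -0.065, "z": 0.006, "spin": 0.19, "claw": 0.7}, {"x": -0.165, "y": -0.065, "z": 0.006, "spin": 0.19, "claw": 0.7}, {"x": -0.165, "y": -0.065, "z": 0.006, "spin": 0.19, "claw": 0.7}])

```text
clock: 2.38
tool_pos: [0.3658, 0.3005, 0.2196]
tcp_rot: [0.001, 0.527, 0.85, -0.0]
ft_force: [0.5, 0.3, -0.1]
finger_gap: 0.85
grip_force: 0.0
```

Emit:
jog_arm(moves=[{"x": -0.178, "y": 0.004, "z": 0.006, "spin": 0.191, "claw": 0.7}, {"x": -0.178, "y": 0.004, "z": 0.006, "spin": 0.191, "claw": 0.7}, {"x": -0.178, "y": 0.004, "z": 0.006, "spin": 0.191, "claw": 0.7}, {"x": -0.178, "y": 0.004, "z": 0.006, "spin": 0.191, "claw": 0.7}, {"x": -0.178, "y": 0.004, "z": 0.006, "spin": 0.191, "claw": 0.7}])

```text
clock: 2.8
tool_pos: [0.4493, 0.1435, 0.2137]
tcp_rot: [0.001, 0.685, 0.729, 0.0]
ft_force: [-0.5, -1.0, 0.2]
finger_gap: 0.852
grip_force: 0.0
```

Emit:
jog_arm(moves=[{"x": -0.163, "y": 0.073, "z": 0.007, "spin": 0.19, "claw": 0.7}, {"x": -0.163, "y": 0.073, "z": 0.007, "spin": 0.19, "claw": 0.7}, {"x": -0.163, "y": 0.073, "z": 0.007, "spin": 0.19, "claw": 0.7}, {"x": -0.163, "y": 0.073, "z": 0.007, "spin": 0.19, "claw": 0.7}, {"x": -0.163, "y": 0.073, "z": 0.007, "spin": 0.19, "claw": 0.7}])

```text
clock: 3.22
tool_pos: [0.5328, -0.0143, 0.2068]
tcp_rot: [0.002, 0.815, 0.579, 0.0]
ft_force: [-1.1, -0.4, 0.2]
finger_gap: 0.848
grip_force: 0.0
```

Emit:
jog_arm(moves=[{"x": -0.122, "y": 0.13, "z": 0.006, "spin": 0.191, "claw": 0.7}, {"x": -0.122, "y": 0.13, "z": 0.006, "spin": 0.191, "claw": 0.7}, {"x": -0.122, "y": 0.13, "z": 0.006, "spin": 0.191, "claw": 0.7}, {"x": -0.122, "y": 0.13, "z": 0.006, "spin": 0.191, "claw": 0.7}, {"x": -0.122, "y": 0.13, "z": 0.006, "spin": 0.191, "claw": 0.7}])

```text
clock: 3.63
tool_pos: [0.6158, -0.1715, 0.1999]
tcp_rot: [0.002, 0.914, 0.406, -0.001]
ft_force: [-1.8, -0.1, 0.9]
finger_gap: 0.851
grip_force: 0.0
```

```bash
python3 - <<'E'
from h import *
for j in jars_avg(2): print(j)
plan([(.6146,-.165,.1,-41.7),(.6146,-.165,.018,-41.7)])
E
```

```text
at [ 0.615  -0.1689  0.1998] -41.9 t 3.7333 gap 0.853
(0.6146, -0.165, 0.1, -41.7) -> [(0.003, -0.003, 0.1, -0.002)]
(0.6146, -0.165, 0.018, -41.7) -> [(-0.0, 0.0, 0.082, 0.0)]
```

Emit:
jog_arm(moves=[{"x": 0, "y": 0, "z": 0.1, "spin": 0, "claw": 0.7}, {"x": 0, "y": 0, "z": 0.1, "spin": 0, "claw": 0.7}, {"x": 0, "y": 0, "z": 0.1, "spin": 0, "claw": 0.7}, {"x": 0, "y": 0, "z": 0.1, "spin": 0, "claw": 0.7}, {"x": 0, "y": 0, "z": 0.1, "spin": 0, "claw": 0.7}])

```text
clock: 4.15
tool_pos: [0.6146, -0.164, 0.1003]
tcp_rot: [-0.0, 0.912, 0.41, -0.0]
ft_force: [0.3, -0.9, 1.2]
finger_gap: 0.848
grip_force: 0.0
```

```bash
python3 - <<'E'
from h import *
p=capture('top');save(p,'t1.png',None,1.5)
p=capture('side')
print([(d['score'],pix2w(p,d['bbox'][:2],.03)[0].round(3)) for d in look_for(p,'jar1')])
plan([(.6146,-.165,.018,-41.7)])
E
```

```text
[(0.93, array([ 0.598, -0.015,  0.03 ])), (0.91, array([ 0.489, -0.016,  0.03 ])), (0.86, array([ 0.623, -0.16 ,  0.03 ])), (0.72, array([ 0.494, -0.15 ,  0.03 ]))]
at [ 0.6162 -0.1653  0.1026] -41.7 t 4.3 gap 0.849
(0.6146, -0.165, 0.018, -41.7) -> [(-0.001, -0.001, 0.085, 0.0)]
```

View pics/t1.png

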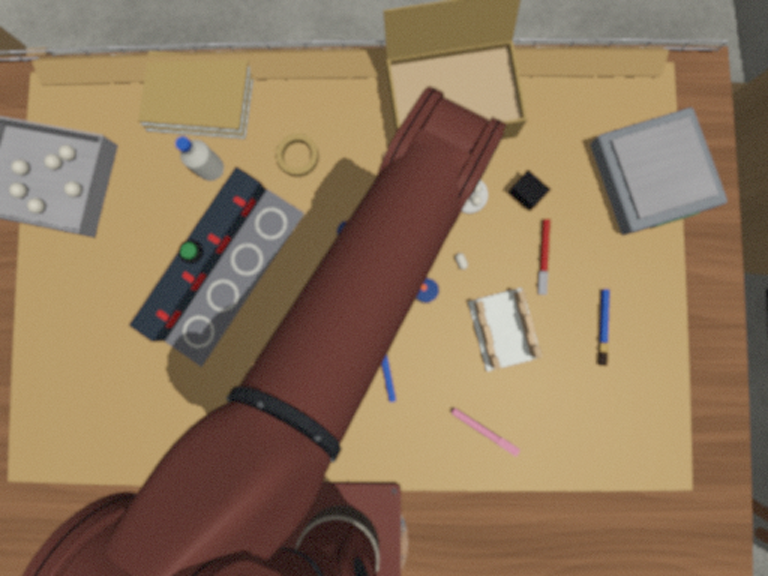

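The arm hides most of the jars from above, as expected, but the rings and the rest stay visible. I'm descending onto jar A and gripping it.

Emit:
jog_arm(moves=[{"x": 0, "y": 0, "z": 0.04, "spin": 0, "claw": 0.7}, {"x": 0, "y": 0, "z": 0.07, "spin": 0, "claw": 0.7}, {"x": 0, "y": 0, "z": 0.083, "spin": 0, "claw": 0.7}, {"x": 0, "y": 0, "z": 0.083, "spin": 0, "claw": -0.2}, {"x": 0, "y": 0, "z": 0.083, "spin": 0, "claw": -0.2}])

```text
clock: 4.72
tool_pos: [0.6154, -0.1656, 0.0186]
tcp_rot: [0.0, 0.913, 0.409, 0.0]
ft_force: [0.3, 0.3, 0.8]
finger_gap: 0.579
grip_force: 0.0
```

Emit:
jog_arm(moves=[{"x": 0, "y": 0, "z": 0, "spin": 0, "claw": -0.2}, {"x": 0, "y": 0, "z": 0, "spin": 0, "claw": -0.2}, {"x": 0, "y": 0, "z": 0, "spin": 0, "claw": -0.2}, {"x": 0, "y": 0, "z": 0, "spin": 0, "claw": -0.2}, {"x": 0, "y": 0, "z": 0, "spin": 0, "claw": -0.2}])

```text
clock: 5.13
tool_pos: [0.6162, -0.1657, 0.0194]
tcp_rot: [0.001, 0.912, 0.409, 0.001]
ft_force: [-0.1, -0.3, 7.5]
finger_gap: 0.528
grip_force: 61.4
```

```bash
python3 - <<'E'
from h import *
b=bay(1.5);print(b,pose()[3]['grip_force'])
plan([(.6146,-.165,.12,-41.7),(*b,.12,146.8),(*b,.020,146.8)])
E
```

```text
[0.6241285  0.14627735] 61.445332020521164
at [ 0.6162 -0.1657  0.0194] -41.7 t 5.1333 gap 0.528
(0.6146, -0.165, 0.12, -41.7) -> [(-0.0, -0.002, -0.101, -0.0)]
(np.float64(0.6241285000000001), np.float64(0.14627735), 0.12, 146.8) -> [(0.04, -0.033, 0.0, -0.262), (0.051, -0.008, 0.0, -0.262), (0.048, 0.02, 0.0, -0.262), (0.03, 0.042, 0.0, -0.262), (0.004, 0.052, 0.0, -0.261), (-0.024, 0.046, 0.0, -0.262)]
(np.float64(0.6241285000000001), np.float64(0.14627735), 0.02, 146.8) -> [(0.0, -0.0, 0.1, 0.0)]
```

Emit:
jog_arm(moves=[{"x": 0, "y": 0, "z": -0.03, "spin": 0, "claw": -0.2}, {"x": 0, "y": 0, "z": -0.07, "spin": 0, "claw": -0.2}, {"x": 0, "y": -0.002, "z": -0.101, "spin": 0, "claw": -0.2}, {"x": 0, "y": -0.002, "z": -0.101, "spin": 0, "claw": -0.2}, {"x": 0, "y": -0.002, "z": -0.101, "spin": 0, "claw": -0.2}])

```text
clock: 5.55
tool_pos: [0.6147, -0.1643, 0.121]
tcp_rot: [0.001, 0.912, 0.409, 0.002]
ft_force: [-0.1, 1.2, -2.4]
finger_gap: 0.524
grip_force: 61.5
```

Emit:
jog_arm(moves=[{"x": 0.04, "y": -0.033, "z": 0, "spin": -0.262, "claw": -0.2}, {"x": 0.04, "y": -0.033, "z": 0, "spin": -0.262, "claw": -0.2}, {"x": 0.04, "y": -0.033, "z": 0, "spin": -0.262, "claw": -0.2}, {"x": 0.04, "y": -0.033, "z": 0, "spin": -0.262, "claw": -0.2}, {"x": 0.04, "y": -0.033, "z": 0, "spin": -0.262, "claw": -0.2}])

```text
clock: 5.97
tool_pos: [0.6146, -0.1115, 0.1173]
tcp_rot: [-0.001, 0.765, 0.644, -0.001]
ft_force: [-1.2, -0.6, -0.5]
finger_gap: 0.523
grip_force: 61.7
```

Emit:
jog_arm(moves=[{"x": 0.051, "y": -0.008, "z": 0, "spin": -0.262, "claw": -0.2}, {"x": 0.051, "y": -0.008, "z": 0, "spin": -0.262, "claw": -0.2}, {"x": 0.051, "y": -0.008, "z": 0, "spin": -0.262, "claw": -0.2}, {"x": 0.051, "y": -0.008, "z": 0, "spin": -0.262, "claw": -0.2}, {"x": 0.051, "y": -0.008, "z": 0, "spin": -0.262, "claw": -0.2}])

```text
clock: 6.38
tool_pos: [0.6158, -0.0599, 0.1172]
tcp_rot: [-0.001, 0.562, 0.827, -0.0]
ft_force: [0.3, -0.1, -0.5]
finger_gap: 0.525
grip_force: 61.7
```

Emit:
jog_arm(moves=[{"x": 0.048, "y": 0.02, "z": 0, "spin": -0.262, "claw": -0.2}, {"x": 0.048, "y": 0.02, "z": 0, "spin": -0.262, "claw": -0.2}, {"x": 0.048, "y": 0.02, "z": 0, "spin": -0.262, "claw": -0.2}, {"x": 0.048, "y": 0.02, "z": 0, "spin": -0.262, "claw": -0.2}, {"x": 0.048, "y": 0.02, "z": 0, "spin": -0.262, "claw": -0.2}])

```text
clock: 6.8
tool_pos: [0.6171, -0.0081, 0.1171]
tcp_rot: [-0.001, 0.317, 0.949, -0.0]
ft_force: [0.8, -0.5, 0.4]
finger_gap: 0.521
grip_force: 61.6
```

Emit:
jog_arm(moves=[{"x": 0.03, "y": 0.042, "z": 0, "spin": -0.262, "claw": -0.2}, {"x": 0.03, "y": 0.042, "z": 0, "spin": -0.262, "claw": -0.2}, {"x": 0.03, "y": 0.042, "z": 0, "spin": -0.262, "claw": -0.2}, {"x": 0.03, "y": 0.042, "z": 0, "spin": -0.262, "claw": -0.2}, {"x": 0.03, "y": 0.042, "z": 0, "spin": -0.262, "claw": -0.2}])

```text
clock: 7.22
tool_pos: [0.6187, 0.0434, 0.117]
tcp_rot: [-0.001, 0.048, 0.999, -0.0]
ft_force: [-0.2, -0.1, -0.7]
finger_gap: 0.526
grip_force: 61.6
```

Emit:
jog_arm(moves=[{"x": 0.004, "y": 0.052, "z": 0, "spin": -0.261, "claw": -0.2}, {"x": 0.004, "y": 0.052, "z": 0, "spin": -0.261, "claw": -0.2}, {"x": 0.004, "y": 0.052, "z": 0, "spin": -0.261, "claw": -0.2}, {"x": 0.004, "y": 0.052, "z": 0, "spin": -0.261, "claw": -0.2}, {"x": 0.004, "y": 0.052, "z": 0, "spin": -0.261, "claw": -0.2}])

```text
clock: 7.63
tool_pos: [0.62, 0.0955, 0.117]
tcp_rot: [-0.001, -0.224, 0.975, 0.0]
ft_force: [0.1, 0.4, -0.5]
finger_gap: 0.526
grip_force: 61.6
```

Emit:
jog_arm(moves=[{"x": -0.024, "y": 0.046, "z": 0, "spin": -0.262, "claw": -0.2}, {"x": -0.024, "y": 0.046, "z": 0, "spin": -0.262, "claw": -0.2}, {"x": -0.024, "y": 0.046, "z": 0, "spin": -0.262, "claw": -0.2}, {"x": -0.024, "y": 0.046, "z": 0, "spin": -0.262, "claw": -0.2}, {"x": -0.024, "y": 0.046, "z": 0, "spin": -0.262, "claw": -0.2}])

```text
clock: 8.05
tool_pos: [0.622, 0.1473, 0.1169]
tcp_rot: [-0.001, -0.479, 0.878, 0.0]
ft_force: [0.9, 0.3, -1.2]
finger_gap: 0.531
grip_force: 61.6
```

Emit:
jog_arm(moves=[{"x": 0, "y": 0, "z": 0.03, "spin": 0, "claw": -0.2}, {"x": 0, "y": 0, "z": 0.05, "spin": 0, "claw": -0.2}, {"x": 0, "y": 0, "z": 0.05, "spin": 0, "claw": -0.2}, {"x": 0, "y": 0, "z": 0.05, "spin": 0, "claw": -0.2}, {"x": 0, "y": 0, "z": 0.05, "spin": 0, "claw": -0.2}])

```text
clock: 8.47
tool_pos: [0.6231, 0.1471, 0.0689]
tcp_rot: [0.0, -0.476, 0.88, 0.0]
ft_force: [0.9, -0.3, -0.3]
finger_gap: 0.53
grip_force: 61.6
```

```bash
python3 - <<'E'
from h import *
b=bay(1.5);print(b,pose()[3]['grip_force'],pose()[3]['joints'])
plan([(*b,.020,146.8)])
for _ in range(3): p=capture('side');print(pose()[0].round(4),pose()[1])
print([(d['score'],pix2w(p,d['bbox'][:2],.03)[0].round(3)) for d in look_for(p,'jar1')])
E
```

```text
[0.6241285  0.14627735] 61.577931717038155 [-0.35999241  0.43963938  0.07491512  1.66850509 -0.03713074  1.03458465
  2.28917514]
at [0.6231 0.1471 0.0689] 146.8 t 8.4667 gap 0.53
(np.float64(0.6241285000000001), np.float64(0.14627735), 0.02, 146.8) -> [(0.0, -0.001, 0.049, 0.0)]
[0.6236 0.1472 0.0695] 146.81191187776923
[0.6237 0.1473 0.0698] 146.81631873218532
[0.6237 0.1472 0.0697] 146.81173889178388
[(0.82, array([ 0.493, -0.151,  0.03 ])), (0.7, array([0.68 , 0.261, 0.03 ])), (0.69, array([ 0.491, -0.015,  0.03 ])), (0.62, array([ 0.602, -0.011,  0.03 ]))]
```

Emit:
jog_arm(moves=[{"x": 0, "y": -0.001, "z": 0.03, "spin": 0, "claw": -0.2}, {"x": 0, "y": -0.001, "z": 0.049, "spin": 0, "claw": -0.2}, {"x": 0, "y": -0.001, "z": 0.05, "spin": 0, "claw": -0.2}, {"x": 0, "y": -0.001, "z": 0.05, "spin": 0, "claw": -0.2}, {"x": 0, "y": -0.001, "z": 0.05, "spin": 0, "claw": 0.5}])

```text
clock: 9.08
tool_pos: [0.624, 0.1466, 0.0192]
tcp_rot: [0.0, -0.476, 0.88, -0.0]
ft_force: [-0.3, 0.2, 0.1]
finger_gap: 0.655
grip_force: 0.0
```

Emit:
jog_arm(moves=[{"x": 0, "y": 0, "z": 0, "spin": 0, "claw": 0.5}, {"x": 0, "y": 0, "z": 0, "spin": 0, "claw": 0.5}, {"x": 0, "y": 0, "z": -0.03, "spin": 0, "claw": 0.5}, {"x": 0, "y": 0, "z": -0.07, "spin": 0, "claw": 0.5}, {"x": 0, "y": 0, "z": -0.11, "spin": 0, "claw": 0.5}])

```text
clock: 9.5
tool_pos: [0.6228, 0.1462, 0.1293]
tcp_rot: [-0.001, -0.476, 0.88, 0.0]
ft_force: [1.1, 0.5, 0.7]
finger_gap: 0.747
grip_force: 0.0
```

```bash
python3 - <<'E'
from h import *
for j in jars_avg(2): print(j)
plan([(.5924,-.0167,.12,-91.3)])
E
```

```text
([0.6252, 0.1492], 45.6, 0.0)
([0.5925, -0.0165], -2.1, 0.0)
([0.4832, -0.1626], 45.9, 0.0)
([0.4792, -0.0174], -50.7, 0.0)
at [0.6278 0.1475 0.1367] 146.8 t 9.6 gap 0.747
(0.5924, -0.0167, 0.12, -91.3) -> [(0.02, -0.008, 0.002, 0.248), (0.013, -0.016, 0.002, 0.248), (0.003, -0.021, 0.002, 0.248), (-0.007, -0.02, 0.002, 0.248), (-0.016, -0.013, 0.002, 0.248), (-0.021, -0.004, 0.002, 0.248), (-0.02, 0.007, 0.002, 0.248), (-0.013, 0.015, 0.003, 0.248)]
```

```bash
python3 - <<'E'
from h import *
plan([(.5924,-.0167,.12,88.5),(.5924,-.0167,.0185,88.5)])
E
```

```text
at [0.6278 0.1475 0.1367] 146.8 t 9.6 gap 0.747
(0.5924, -0.0167, 0.12, 88.5) -> [(0.078, -0.03, 0.008, 0.243), (0.054, -0.065, 0.009, 0.243)]
(0.5924, -0.0167, 0.0185, 88.5) -> [(0.0, 0.0, 0.101, -0.0)]
```

Emit:
jog_arm(moves=[{"x": 0.078, "y": -0.03, "z": 0.005, "spin": 0.243, "claw": 0.7}, {"x": 0.078, "y": -0.03, "z": 0.005, "spin": 0.243, "claw": 0.7}, {"x": 0.078, "y": -0.03, "z": 0.005, "spin": 0.243, "claw": 0.7}, {"x": 0.078, "y": -0.03, "z": 0.005, "spin": 0.243, "claw": 0.7}, {"x": 0.078, "y": -0.03, "z": 0.005, "spin": 0.243, "claw": 0.7}])

```text
clock: 10.02
tool_pos: [0.6062, 0.064, 0.1239]
tcp_rot: [0.001, -0.235, 0.972, 0.0]
ft_force: [0.1, 0.3, -0.9]
finger_gap: 0.849
grip_force: 0.0
```

Emit:
jog_arm(moves=[{"x": 0.054, "y": -0.065, "z": 0.005, "spin": 0.243, "claw": 0.7}, {"x": 0.054, "y": -0.065, "z": 0.005, "spin": 0.243, "claw": 0.7}, {"x": 0.054, "y": -0.065, "z": 0.005, "spin": 0.243, "claw": 0.7}, {"x": 0.054, "y": -0.065, "z": 0.005, "spin": 0.243, "claw": 0.7}, {"x": 0.054, "y": -0.065, "z": 0.005, "spin": 0.243, "claw": 0.7}])

```text
clock: 10.43
tool_pos: [0.5886, -0.018, 0.1186]
tcp_rot: [0.0, 0.015, 1.0, 0.0]
ft_force: [0.0, 1.1, -0.4]
finger_gap: 0.853
grip_force: 0.0
```

```bash
python3 - <<'E'
from h import *
for j in jars_avg(3): print(j)
p=capture('side');save(p,'s2.png',(120,120,420,300),2.5)
print([(d['score'],pix2w(p,d['bbox'][:2],.03)[0].round(3)) for d in look_for(p,'jar1')])
plan([(.5924,-.0167,.0185,88.5)])
E
```

```text
([0.4831, -0.1627], 45.8, 0.1)
[(0.93, array([ 0.493, -0.152,  0.03 ])), (0.92, array([ 0.488, -0.015,  0.03 ])), (0.71, array([0.639, 0.175, 0.03 ])), (0.63, array([ 0.596, -0.013,  0.03 ]))]
at [ 0.5886 -0.017   0.1183] 88.8 t 10.6833 gap 0.849
(0.5924, -0.0167, 0.0185, 88.5) -> [(-0.004, 0.0, 0.1, 0.003)]
```

View pics/s2.png

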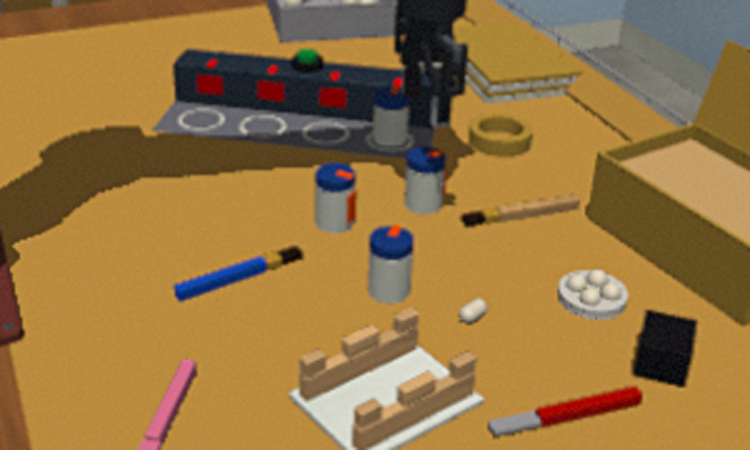

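Jar A stands in its bay at (390,120), in front of the window. Jar B, at (425,180), is under the gripper.

Emit:
jog_arm(moves=[{"x": -0.004, "y": 0, "z": 0.03, "spin": 0.002, "claw": 0.7}, {"x": -0.004, "y": 0, "z": 0.07, "spin": 0.002, "claw": 0.7}, {"x": -0.004, "y": 0, "z": 0.099, "spin": 0.002, "claw": 0.7}, {"x": -0.004, "y": 0, "z": 0.1, "spin": 0.002, "claw": 0.7}, {"x": -0.004, "y": 0, "z": 0.1, "spin": 0.002, "claw": -0.2}])

```text
clock: 11.1
tool_pos: [0.5913, -0.0178, 0.0173]
tcp_rot: [-0.002, 0.014, 1.0, -0.0]
ft_force: [0.2, 0.1, 0.1]
finger_gap: 0.725
grip_force: 0.0
```

Emit:
jog_arm(moves=[{"x": 0, "y": 0, "z": 0, "spin": 0, "claw": -0.2}, {"x": 0, "y": 0, "z": 0, "spin": 0, "claw": -0.2}, {"x": 0, "y": 0, "z": 0, "spin": 0, "claw": -0.2}, {"x": 0, "y": 0, "z": 0, "spin": 0, "claw": -0.2}, {"x": 0, "y": 0, "z": 0, "spin": 0, "claw": -0.2}])

```text
clock: 11.52
tool_pos: [0.5941, -0.0179, 0.0206]
tcp_rot: [0.002, 0.015, 1.0, 0.0]
ft_force: [-1.1, -0.3, 7.8]
finger_gap: 0.527
grip_force: 61.4
```

```bash
python3 - <<'E'
from h import *
b=bay(.5);print(b,pose()[3]['grip_force'])
p=pose()[0]
plan([(p[0],p[1],.12,88.5),(*b,.12,146.8),(*b,.07,146.8)])
E
```

```text
[0.5513095  0.19389245] 61.385989263653755
at [ 0.5941 -0.0179  0.0206] 88.3 t 11.5167 gap 0.527
(np.float64(0.5941057340730802), np.float64(-0.01792219127922648), 0.12, 88.5) -> [(0.0, 0.0, -0.099, -0.002)]
(np.float64(0.5513095), np.float64(0.19389245), 0.12, 146.8) -> [(0.024, 0.105, -0.0, -0.243), (-0.03, 0.104, -0.0, -0.243)]
(np.float64(0.5513095), np.float64(0.19389245), 0.07, 146.8) -> [(-0.0, -0.0, 0.05, 0.0)]
```

Emit:
jog_arm(moves=[{"x": 0, "y": 0, "z": -0.03, "spin": 0, "claw": -0.2}, {"x": 0, "y": 0, "z": -0.07, "spin": 0, "claw": -0.2}, {"x": 0, "y": 0, "z": -0.1, "spin": 0, "claw": -0.2}, {"x": 0, "y": 0, "z": -0.1, "spin": 0, "claw": -0.2}, {"x": 0, "y": 0, "z": -0.1, "spin": 0, "claw": -0.2}])

```text
clock: 11.93
tool_pos: [0.594, -0.018, 0.1212]
tcp_rot: [0.003, 0.015, 1.0, 0.0]
ft_force: [-0.5, 0.3, -1.6]
finger_gap: 0.529
grip_force: 61.7
```

Emit:
jog_arm(moves=[{"x": 0.024, "y": 0.105, "z": 0, "spin": -0.243, "claw": -0.2}, {"x": 0.024, "y": 0.105, "z": 0, "spin": -0.243, "claw": -0.2}, {"x": 0.024, "y": 0.105, "z": 0, "spin": -0.243, "claw": -0.2}, {"x": 0.024, "y": 0.105, "z": 0, "spin": -0.243, "claw": -0.2}, {"x": 0.024, "y": 0.105, "z": 0, "spin": -0.243, "claw": -0.2}])

```text
clock: 12.35
tool_pos: [0.5704, 0.0898, 0.1173]
tcp_rot: [-0.001, -0.242, 0.97, 0.0]
ft_force: [0.6, -0.2, -1.4]
finger_gap: 0.523
grip_force: 61.9
```

Emit:
jog_arm(moves=[{"x": -0.03, "y": 0.104, "z": 0, "spin": -0.243, "claw": -0.2}, {"x": -0.03, "y": 0.104, "z": 0, "spin": -0.243, "claw": -0.2}, {"x": -0.03, "y": 0.104, "z": 0, "spin": -0.243, "claw": -0.2}, {"x": -0.03, "y": 0.104, "z": 0, "spin": -0.243, "claw": -0.2}, {"x": -0.03, "y": 0.104, "z": 0, "spin": -0.243, "claw": -0.2}])

```text
clock: 12.77
tool_pos: [0.5498, 0.1944, 0.1175]
tcp_rot: [-0.001, -0.476, 0.88, 0.0]
ft_force: [0.7, -0.8, -1.5]
finger_gap: 0.526
grip_force: 61.9
```

Emit:
jog_arm(moves=[{"x": 0, "y": 0, "z": 0.03, "spin": 0, "claw": -0.2}, {"x": 0, "y": 0, "z": 0.05, "spin": 0, "claw": -0.2}, {"x": 0, "y": 0, "z": 0.05, "spin": 0, "claw": -0.2}, {"x": 0, "y": 0, "z": 0.05, "spin": 0, "claw": -0.2}, {"x": 0, "y": 0, "z": 0.05, "spin": 0, "claw": -0.2}])

```text
clock: 13.18
tool_pos: [0.5513, 0.1926, 0.0693]
tcp_rot: [0.0, -0.472, 0.882, -0.0]
ft_force: [0.5, 0.1, -1.3]
finger_gap: 0.523
grip_force: 61.8
```

```bash
python3 - <<'E'
from h import *
capture('top')
for j in jars_avg(2): print(j)
b=bay(.5);plan([(*b,.0195,146.8)])
E
```

```text
([0.625, 0.1492], 45.5, 0.0)
([0.4832, -0.1626], 45.8, 0.0)
([0.4792, -0.0174], -50.9, 0.0)
at [0.5514 0.1937 0.0698] 146.5 t 13.3333 gap 0.524
(np.float64(0.5513095), np.float64(0.19389245), 0.0195, 146.8) -> [(-0.0, 0.0, 0.05, -0.003)]
```

Emit:
jog_arm(moves=[{"x": 0, "y": 0, "z": 0.03, "spin": -0.002, "claw": -0.2}, {"x": 0, "y": 0, "z": 0.049, "spin": -0.002, "claw": -0.2}, {"x": 0, "y": 0, "z": 0.05, "spin": -0.002, "claw": -0.2}, {"x": 0, "y": 0, "z": 0.05, "spin": -0.002, "claw": -0.2}, {"x": 0, "y": 0, "z": 0.05, "spin": -0.002, "claw": 0.5}])

```text
clock: 13.75
tool_pos: [0.5509, 0.194, 0.0192]
tcp_rot: [0.0, -0.476, 0.88, -0.0]
ft_force: [-0.3, -1.0, 0.2]
finger_gap: 0.652
grip_force: 0.0
```

Emit:
jog_arm(moves=[{"x": 0, "y": 0, "z": 0, "spin": 0, "claw": 0.5}, {"x": 0, "y": 0, "z": 0, "spin": 0, "claw": 0.5}, {"x": 0, "y": 0, "z": -0.03, "spin": 0, "claw": 0.5}, {"x": 0, "y": 0, "z": -0.07, "spin": 0, "claw": 0.5}, {"x": 0, "y": 0, "z": -0.1, "spin": 0, "claw": 0.5}])

```text
clock: 14.17
tool_pos: [0.5506, 0.1939, 0.121]
tcp_rot: [0.0, -0.476, 0.88, -0.0]
ft_force: [1.2, 0.9, 0.8]
finger_gap: 0.749
grip_force: 0.0
```

```bash
python3 - <<'E'
from h import *
plan([(.4792,-.0174,.12,39.1)])
E
```

```text
at [0.5506 0.1939 0.121 ] 146.8 t 14.1667 gap 0.749
(0.4792, -0.0174, 0.12, 39.1) -> [(0.054, -0.014, 0.0, 0.224), (0.042, -0.037, 0.0, 0.225), (0.02, -0.052, 0.0, 0.224), (-0.005, -0.055, 0.001, 0.225)]
```

Emit:
jog_arm(moves=[{"x": 0.054, "y": -0.014, "z": 0, "spin": 0.224, "claw": 0.7}, {"x": 0.054, "y": -0.014, "z": 0, "spin": 0.224, "claw": 0.7}, {"x": 0.054, "y": -0.014, "z": 0, "spin": 0.224, "claw": 0.7}, {"x": 0.054, "y": -0.014, "z": 0, "spin": 0.224, "claw": 0.7}, {"x": 0.054, "y": -0.014, "z": 0, "spin": 0.224, "claw": 0.7}])

```text
clock: 14.58
tool_pos: [0.5327, 0.1407, 0.1191]
tcp_rot: [0.001, -0.256, 0.967, 0.0]
ft_force: [1.2, -1.0, 0.3]
finger_gap: 0.852
grip_force: 0.0
```

Emit:
jog_arm(moves=[{"x": 0.042, "y": -0.037, "z": 0, "spin": 0.225, "claw": 0.7}, {"x": 0.042, "y": -0.037, "z": 0, "spin": 0.225, "claw": 0.7}, {"x": 0.042, "y": -0.037, "z": 0, "spin": 0.225, "claw": 0.7}, {"x": 0.042, "y": -0.037, "z": 0, "spin": 0.225, "claw": 0.7}, {"x": 0.042, "y": -0.037, "z": 0, "spin": 0.225, "claw": 0.7}])

```text
clock: 15.0
tool_pos: [0.5147, 0.0879, 0.1187]
tcp_rot: [0.0, -0.025, 1.0, 0.0]
ft_force: [-0.3, -0.4, -0.3]
finger_gap: 0.847
grip_force: 0.0
```

Emit:
jog_arm(moves=[{"x": 0.02, "y": -0.052, "z": 0, "spin": 0.224, "claw": 0.7}, {"x": 0.02, "y": -0.052, "z": 0, "spin": 0.224, "claw": 0.7}, {"x": 0.02, "y": -0.052, "z": 0, "spin": 0.224, "claw": 0.7}, {"x": 0.02, "y": -0.052, "z": 0, "spin": 0.224, "claw": 0.7}, {"x": 0.02, "y": -0.052, "z": 0, "spin": 0.224, "claw": 0.7}])

```text
clock: 15.42
tool_pos: [0.4975, 0.0351, 0.1186]
tcp_rot: [0.0, 0.207, 0.978, 0.0]
ft_force: [0.2, 0.5, 1.1]
finger_gap: 0.849
grip_force: 0.0
```

Emit:
jog_arm(moves=[{"x": -0.005, "y": -0.055, "z": 0, "spin": 0.225, "claw": 0.7}, {"x": -0.005, "y": -0.055, "z": 0, "spin": 0.225, "claw": 0.7}, {"x": -0.005, "y": -0.055, "z": 0, "spin": 0.225, "claw": 0.7}, {"x": -0.005, "y": -0.055, "z": 0, "spin": 0.225, "claw": 0.7}, {"x": -0.005, "y": -0.055, "z": 0, "spin": 0.225, "claw": 0.7}])

```text
clock: 15.83
tool_pos: [0.4797, -0.0172, 0.1185]
tcp_rot: [0.0, 0.429, 0.903, 0.0]
ft_force: [-0.1, -0.0, -0.4]
finger_gap: 0.85
grip_force: 0.0
```

```bash
python3 - <<'E'
from h import *
p=capture('top');save(p,'t3.png',(100,100,250,250),4)
for j in jars_avg(2): print(j)
p=capture('side')
print([(d['score'],pix2w(p,d['bbox'][:2],.03)[0].round(3)) for d in look_for(p,'jar1')])
plan([(.4792,-.0174,.0185,39.1)])
E
```

```text
([0.627, 0.1503], 48.7, 0.0)
([0.5514, 0.1936], 60.7, 0.0)
([0.4831, -0.1626], 45.5, 0.0)
[(0.73, array([ 0.676, -0.37 ,  0.03 ])), (0.71, array([0.629, 0.158, 0.03 ])), (0.55, array([ 0.491, -0.157,  0.03 ]))]
at [ 0.4797 -0.017   0.1183] 39.3 t 16.0833 gap 0.847
(0.4792, -0.0174, 0.0185, 39.1) -> [(-0.0, -0.001, 0.1, 0.002)]
```

View pics/t3.png

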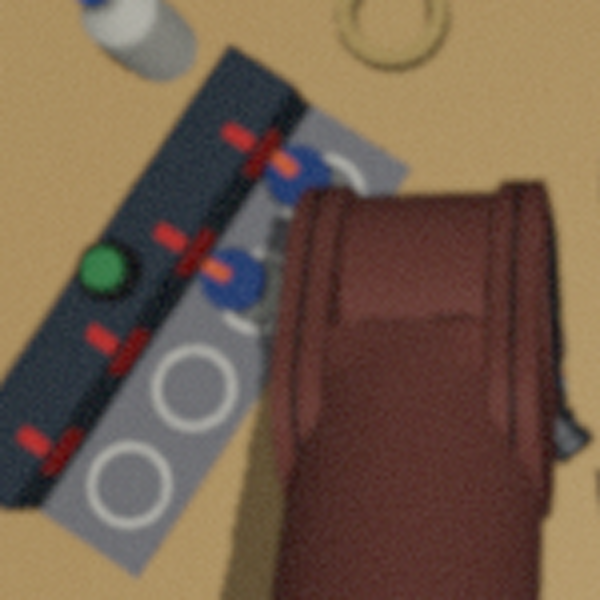

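Jar B sits well in its bay at (232,280). The arm partly hides jar A at (297,177). I'm picking jar D now.

Emit:
jog_arm(moves=[{"x": 0, "y": 0, "z": 0.03, "spin": 0.001, "claw": 0.7}, {"x": 0, "y": 0, "z": 0.07, "spin": 0.001, "claw": 0.7}, {"x": 0, "y": 0, "z": 0.099, "spin": 0.001, "claw": 0.7}, {"x": 0, "y": 0, "z": 0.1, "spin": 0.001, "claw": 0.7}, {"x": 0, "y": 0, "z": 0.1, "spin": 0.001, "claw": -0.2}])

```text
clock: 16.5
tool_pos: [0.4784, -0.0174, 0.0176]
tcp_rot: [-0.001, 0.43, 0.903, -0.001]
ft_force: [0.6, 0.2, 1.6]
finger_gap: 0.726
grip_force: 0.0
```

Emit:
jog_arm(moves=[{"x": 0, "y": 0, "z": 0, "spin": 0, "claw": -0.2}, {"x": 0, "y": 0, "z": 0, "spin": 0, "claw": -0.2}, {"x": 0, "y": 0, "z": 0, "spin": 0, "claw": -0.2}, {"x": 0, "y": 0, "z": 0, "spin": 0, "claw": -0.2}, {"x": 0, "y": 0, "z": 0, "spin": 0, "claw": -0.2}])

```text
clock: 16.92
tool_pos: [0.4812, -0.0172, 0.0203]
tcp_rot: [0.001, 0.431, 0.902, 0.001]
ft_force: [-0.7, -0.4, 8.9]
finger_gap: 0.525
grip_force: 61.7
```

Emit:
jog_arm(moves=[{"x": 0, "y": 0, "z": -0.03, "spin": 0, "claw": -0.2}, {"x": 0, "y": 0, "z": -0.07, "spin": 0, "claw": -0.2}, {"x": 0, "y": 0, "z": -0.1, "spin": 0, "claw": -0.2}, {"x": 0, "y": 0, "z": -0.1, "spin": 0, "claw": -0.2}, {"x": 0, "y": 0, "z": -0.1, "spin": 0, "claw": -0.2}])

```text
clock: 17.33
tool_pos: [0.4811, -0.0171, 0.1207]
tcp_rot: [0.002, 0.431, 0.902, 0.002]
ft_force: [-0.6, 0.7, -2.6]
finger_gap: 0.524
grip_force: 61.8
```

```bash
python3 - <<'E'
from h import *
b=bay(-.5);print(b)
plan([(*b,.118,146.8)])
E
```

```text
[0.4784905  0.24150755]
at [ 0.4811 -0.0171  0.1207] 39.0 t 17.3333 gap 0.524
(np.float64(0.47849050000000004), np.float64(0.24150755000000002), 0.118, 146.8) -> [(0.051, 0.04, 0.001, -0.225), (0.027, 0.059, 0.001, -0.225), (-0.003, 0.064, 0.0, -0.224), (-0.032, 0.057, 0.001, -0.225)]
```

Emit:
jog_arm(moves=[{"x": 0.051, "y": 0.04, "z": 0, "spin": -0.225, "claw": -0.2}, {"x": 0.051, "y": 0.04, "z": 0, "spin": -0.225, "claw": -0.2}, {"x": 0.051, "y": 0.04, "z": 0, "spin": -0.225, "claw": -0.2}, {"x": 0.051, "y": 0.04, "z": 0, "spin": -0.225, "claw": -0.2}, {"x": 0.051, "y": 0.04, "z": 0, "spin": -0.225, "claw": -0.2}])

```text
clock: 17.75
tool_pos: [0.4778, 0.0478, 0.1172]
tcp_rot: [-0.001, 0.206, 0.979, -0.0]
ft_force: [-0.2, -0.3, -1.0]
finger_gap: 0.528
grip_force: 61.8
```

Emit:
jog_arm(moves=[{"x": 0.027, "y": 0.059, "z": 0, "spin": -0.225, "claw": -0.2}, {"x": 0.027, "y": 0.059, "z": 0, "spin": -0.225, "claw": -0.2}, {"x": 0.027, "y": 0.059, "z": 0, "spin": -0.225, "claw": -0.2}, {"x": 0.027, "y": 0.059, "z": 0, "spin": -0.225, "claw": -0.2}, {"x": 0.027, "y": 0.059, "z": 0, "spin": -0.225, "claw": -0.2}])

```text
clock: 18.17
tool_pos: [0.4774, 0.1123, 0.1175]
tcp_rot: [-0.001, -0.026, 1.0, -0.0]
ft_force: [0.7, 0.4, -0.7]
finger_gap: 0.523
grip_force: 62.0
```

Emit:
jog_arm(moves=[{"x": -0.003, "y": 0.064, "z": 0, "spin": -0.224, "claw": -0.2}, {"x": -0.003, "y": 0.064, "z": 0, "spin": -0.224, "claw": -0.2}, {"x": -0.003, "y": 0.064, "z": 0, "spin": -0.224, "claw": -0.2}, {"x": -0.003, "y": 0.064, "z": 0, "spin": -0.224, "claw": -0.2}, {"x": -0.003, "y": 0.064, "z": 0, "spin": -0.224, "claw": -0.2}])

```text
clock: 18.58
tool_pos: [0.4774, 0.1761, 0.1177]
tcp_rot: [-0.001, -0.257, 0.967, -0.0]
ft_force: [0.1, -0.5, -1.3]
finger_gap: 0.523
grip_force: 62.0
```

Emit:
jog_arm(moves=[{"x": -0.032, "y": 0.057, "z": 0, "spin": -0.225, "claw": -0.2}, {"x": -0.032, "y": 0.057, "z": 0, "spin": -0.225, "claw": -0.2}, {"x": -0.032, "y": 0.057, "z": 0, "spin": -0.225, "claw": -0.2}, {"x": -0.032, "y": 0.057, "z": 0, "spin": -0.225, "claw": -0.2}, {"x": -0.032, "y": 0.057, "z": 0, "spin": -0.225, "claw": -0.2}])

```text
clock: 19.0
tool_pos: [0.4771, 0.2413, 0.1178]
tcp_rot: [-0.0, -0.474, 0.88, -0.0]
ft_force: [0.2, -0.4, -1.1]
finger_gap: 0.529
grip_force: 62.0
```

Emit:
jog_arm(moves=[{"x": 0, "y": 0, "z": 0.03, "spin": 0, "claw": -0.2}, {"x": 0, "y": 0, "z": 0.05, "spin": 0, "claw": -0.2}, {"x": 0, "y": 0, "z": 0.05, "spin": 0, "claw": -0.2}, {"x": 0, "y": 0, "z": 0.05, "spin": 0, "claw": -0.2}, {"x": 0, "y": 0, "z": 0.05, "spin": 0, "claw": -0.2}])

```text
clock: 19.42
tool_pos: [0.4778, 0.2416, 0.0693]
tcp_rot: [0.0, -0.474, 0.881, -0.0]
ft_force: [0.9, -0.1, -1.7]
finger_gap: 0.521
grip_force: 61.9
```

```bash
python3 - <<'E'
from h import *
capture('top')
for j in jars_avg(2): print(j)
b=bay(-.5);plan([(*b,.0195,146.8)])
E
```

```text
([0.6251, 0.1492], 45.3, 0.0)
([0.5514, 0.194], 59.8, 0.0)
([0.4831, -0.1626], 45.3, 0.0)
at [0.4781 0.2422 0.0697] 146.7 t 19.5667 gap 0.524
(np.float64(0.47849050000000004), np.float64(0.24150755000000002), 0.0195, 146.8) -> [(0.0, -0.001, 0.05, -0.001)]
```

Emit:
jog_arm(moves=[{"x": 0, "y": -0.001, "z": 0.03, "spin": -0.001, "claw": -0.2}, {"x": 0, "y": -0.001, "z": 0.049, "spin": -0.001, "claw": -0.2}, {"x": 0, "y": -0.001, "z": 0.05, "spin": -0.001, "claw": -0.2}, {"x": 0, "y": -0.001, "z": 0.05, "spin": -0.001, "claw": -0.2}, {"x": 0, "y": -0.001, "z": 0.05, "spin": -0.001, "claw": 0.5}])

```text
clock: 19.98
tool_pos: [0.4785, 0.2415, 0.0191]
tcp_rot: [0.0, -0.476, 0.879, 0.0]
ft_force: [-0.4, 0.3, 0.1]
finger_gap: 0.651
grip_force: 0.0
```

Emit:
jog_arm(moves=[{"x": 0, "y": 0, "z": 0, "spin": 0, "claw": 0.5}, {"x": 0, "y": 0, "z": 0, "spin": 0, "claw": 0.5}, {"x": 0, "y": 0, "z": -0.03, "spin": 0, "claw": 0.5}, {"x": 0, "y": 0, "z": -0.07, "spin": 0, "claw": 0.5}, {"x": 0, "y": 0, "z": -0.1, "spin": 0, "claw": 0.5}])

```text
clock: 20.4
tool_pos: [0.4782, 0.2413, 0.121]
tcp_rot: [0.001, -0.477, 0.879, 0.0]
ft_force: [1.2, 0.5, 0.2]
finger_gap: 0.748
grip_force: 0.0
```

```bash
python3 - <<'E'
from h import *
plan([(.4831,-.1626,.12,-44.4)])
E
```

```text
at [0.4782 0.2413 0.121 ] 146.9 t 20.4 gap 0.748
(0.4831, -0.1626, 0.12, -44.4) -> [(0.056, -0.037, 0.0, 0.266), (0.028, -0.061, 0.0, 0.266), (-0.009, -0.067, 0.0, 0.266), (-0.043, -0.052, 0.0, 0.265), (-0.064, -0.021, 0.0, 0.266), (-0.065, 0.015, 0.001, 0.265)]
```

Emit:
jog_arm(moves=[{"x": 0.056, "y": -0.037, "z": 0, "spin": 0.266, "claw": 0.7}, {"x": 0.056, "y": -0.037, "z": 0, "spin": 0.266, "claw": 0.7}, {"x": 0.056, "y": -0.037, "z": 0, "spin": 0.266, "claw": 0.7}, {"x": 0.056, "y": -0.037, "z": 0, "spin": 0.266, "claw": 0.7}, {"x": 0.056, "y": -0.037, "z": 0, "spin": 0.266, "claw": 0.7}])

```text
clock: 20.82
tool_pos: [0.4787, 0.1736, 0.1191]
tcp_rot: [0.001, -0.212, 0.977, 0.0]
ft_force: [0.1, 0.4, -0.5]
finger_gap: 0.851
grip_force: 0.0
```

Emit:
jog_arm(moves=[{"x": 0.028, "y": -0.061, "z": 0, "spin": 0.266, "claw": 0.7}, {"x": 0.028, "y": -0.061, "z": 0, "spin": 0.266, "claw": 0.7}, {"x": 0.028, "y": -0.061, "z": 0, "spin": 0.266, "claw": 0.7}, {"x": 0.028, "y": -0.061, "z": 0, "spin": 0.266, "claw": 0.7}, {"x": 0.028, "y": -0.061, "z": 0, "spin": 0.266, "claw": 0.7}])

```text
clock: 21.23
tool_pos: [0.4791, 0.1065, 0.119]
tcp_rot: [0.0, 0.065, 0.998, 0.0]
ft_force: [0.3, 0.0, -0.3]
finger_gap: 0.851
grip_force: 0.0
```

Emit:
jog_arm(moves=[{"x": -0.009, "y": -0.067, "z": 0, "spin": 0.266, "claw": 0.7}, {"x": -0.009, "y": -0.067, "z": 0, "spin": 0.266, "claw": 0.7}, {"x": -0.009, "y": -0.067, "z": 0, "spin": 0.266, "claw": 0.7}, {"x": -0.009, "y": -0.067, "z": 0, "spin": 0.266, "claw": 0.7}, {"x": -0.009, "y": -0.067, "z": 0, "spin": 0.266, "claw": 0.7}])

```text
clock: 21.65
tool_pos: [0.48, 0.0389, 0.119]
tcp_rot: [0.0, 0.336, 0.942, 0.0]
ft_force: [1.0, -0.4, 0.4]
finger_gap: 0.85
grip_force: 0.0
```

Emit:
jog_arm(moves=[{"x": -0.043, "y": -0.052, "z": 0, "spin": 0.265, "claw": 0.7}, {"x": -0.043, "y": -0.052, "z": 0, "spin": 0.265, "claw": 0.7}, {"x": -0.043, "y": -0.052, "z": 0, "spin": 0.265, "claw": 0.7}, {"x": -0.043, "y": -0.052, "z": 0, "spin": 0.265, "claw": 0.7}, {"x": -0.043, "y": -0.052, "z": 0, "spin": 0.265, "claw": 0.7}])

```text
clock: 22.07
tool_pos: [0.4808, -0.0286, 0.1189]
tcp_rot: [0.0, 0.582, 0.813, 0.0]
ft_force: [-0.6, 0.3, -0.2]
finger_gap: 0.849
grip_force: 0.0
```

Emit:
jog_arm(moves=[{"x": -0.064, "y": -0.021, "z": 0, "spin": 0.266, "claw": 0.7}, {"x": -0.064, "y": -0.021, "z": 0, "spin": 0.266, "claw": 0.7}, {"x": -0.064, "y": -0.021, "z": 0, "spin": 0.266, "claw": 0.7}, {"x": -0.064, "y": -0.021, "z": 0, "spin": 0.266, "claw": 0.7}, {"x": -0.064, "y": -0.021, "z": 0, "spin": 0.266, "claw": 0.7}])

```text
clock: 22.48
tool_pos: [0.4822, -0.096, 0.1189]
tcp_rot: [0.0, 0.783, 0.622, 0.0]
ft_force: [0.1, -0.9, 0.8]
finger_gap: 0.845
grip_force: 0.0
```

Emit:
jog_arm(moves=[{"x": -0.065, "y": 0.015, "z": 0.001, "spin": 0.265, "claw": 0.7}, {"x": -0.065, "y": 0.015, "z": 0.001, "spin": 0.265, "claw": 0.7}, {"x": -0.065, "y": 0.015, "z": 0.001, "spin": 0.265, "claw": 0.7}, {"x": -0.065, "y": 0.015, "z": 0.001, "spin": 0.265, "claw": 0.7}, {"x": -0.065, "y": 0.015, "z": 0.001, "spin": 0.265, "claw": 0.7}])

```text
clock: 22.9
tool_pos: [0.4827, -0.1627, 0.1178]
tcp_rot: [0.0, 0.923, 0.384, 0.0]
ft_force: [0.5, -0.5, 0.0]
finger_gap: 0.847
grip_force: 0.0
```

```bash
python3 - <<'E'
from h import *
p=capture('top');save(p,'t4.png',(100,100,250,250),4)
for j in jars_avg(2): print(j)
p=capture('side')
print([(d['score'],pix2w(p,d['bbox'][:2],.03)[0].round(3)) for d in look_for(p,'jar1')])
plan([(.4831,-.1626,.0185,-44.4)])
E
```

```text
([0.6252, 0.1492], 45.8, 0.1)
([0.5515, 0.194], 60.3, 0.0)
([0.4794, 0.2419], 60.6, 0.0)
[(0.84, array([ 0.496, -0.149,  0.03 ])), (0.73, array([0.495, 0.255, 0.03 ])), (0.71, array([0.545, 0.208, 0.03 ])), (0.54, array([0.604, 0.103, 0.03 ])), (0.23, array([0.596, 0.382, 0.03 ]))]
at [ 0.4827 -0.162   0.1176] -44.2 t 23.15 gap 0.853
(0.4831, -0.1626, 0.0185, -44.4) -> [(-0.0, 0.001, 0.099, 0.002)]
```

View pics/t4.png

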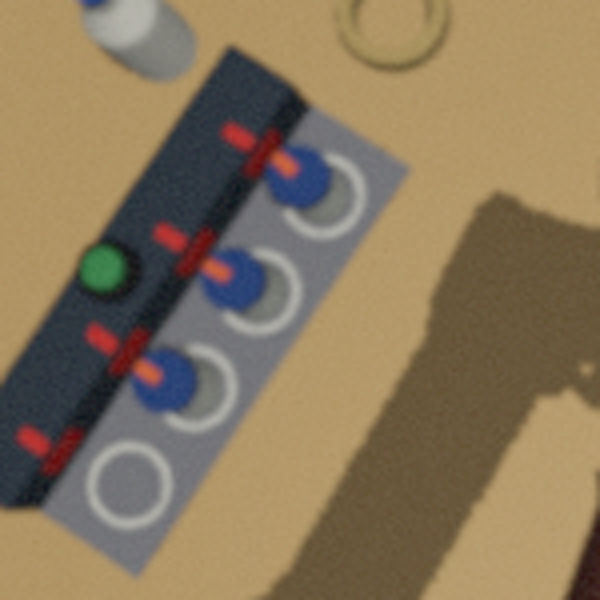

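Jars A, B and D stand inside their rings at (300,178), (233,280) and (165,380), with the last bay empty. Jar A's yaw reads odd, so I'll rectify the lids to check it.

```bash
cat >> h.py <<'E'
def tiles(P,name,ks):
    """lids rectified on z=.068, up = towards the block, circle = nominal lid outline"""
    n=np.array([np.cos(np.radians(BYAW)),np.sin(np.radians(BYAW))]);T=[]
    g=np.linspace(-.032,.032,256);A,B=np.meshgrid(-g,g,indexing='ij')   # A along n (up), B along BD (right)
    for k in ks:
        q=bay(k);X=q[0]+A*n[0]+B*BD[0];Y=q[1]+A*n[1]+B*BD[1]
        px=w2pix(P[0],np.c_[X.ravel(),Y.ravel(),0*X.ravel()+.068]).astype(np.float32)
        im=np.mean([cv2.remap(p['pixels'].astype(np.float32),px[:,0].reshape(X.shape),px[:,1].reshape(X.shape),cv2.INTER_CUBIC) for p in P],0)
        im=np.ascontiguousarray(im.clip(0,255).astype(np.uint8)[...,::-1])
        o=np.clip(im[...,2].astype(float)-im[...,0]-20,0,None)
        w=o*(A**2+B**2<.0195**2); a,b=(w*A).sum()/w.sum(),(w*B).sum()/w.sum()
        # lid centre across the row from blue, rows where only the lid shows
        bl=np.clip(im[...,0].astype(float)-im[...,2]-25,0,None)*(A**2+B**2<.027**2)
        bb=bl*(A<0); print(k,'stripe along,across mm',(a*1e3).round(2),(b*1e3).round(2),'ang',np.degrees(np.arctan2(-b,a)).round(1),'blue lower-half across',((bb*B).sum()/bb.sum()*1e3).round(2))
        cv2.circle(im,(128,128),92,(255,255,255),1);cv2.line(im,(128,128),(128,36),(0,255,0),1);T.append(im)
    cv2.imwrite('pics/'+name,np.hstack(T))
E
python3 - <<'E'
from h import *
P=[capture('top') for _ in range(4)]
tiles(P,'til1.png',[-.5,.5,1.5])
E
```

```text
-0.5 stripe along,across mm 11.94 -0.21 ang 1.0 blue lower-half across 1.15
0.5 stripe along,across mm 11.62 -0.58 ang 2.8 blue lower-half across 0.32
1.5 stripe along,across mm 12.81 1.29 ang -5.7 blue lower-half across -0.62
```

View pics/til1.png

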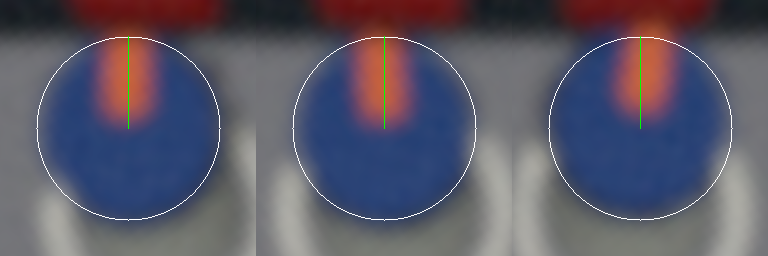

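Jars D (left) and B (centre) look square. Jar A (right tile) has its stripe tilted about 8–10° clockwise, so I'll quantify that from the stripe axis alone.

```bash
cat >> h.py <<'E'
def tilt(P,ks,corr=True):
    n=np.array([np.cos(np.radians(BYAW)),np.sin(np.radians(BYAW))])
    A,B=np.meshgrid(np.arange(.003,.0175,.0005),np.arange(-.012,.012,.0005),indexing='ij')
    for k in ks:
        q=bay(k);X=q[0]+A*n[0]+B*BD[0];Y=q[1]+A*n[1]+B*BD[1]
        px=w2pix(P[0],np.c_[X.ravel(),Y.ravel(),0*X.ravel()+.068]).astype(np.float32)
        im=np.mean([cv2.remap(p['pixels'].astype(np.float32),px[:,0].reshape(X.shape),px[:,1].reshape(X.shape),cv2.INTER_CUBIC) for p in P],0)
        w=np.clip(im[...,0]-im[...,2]-30,0,None);c=(w*B).sum(1)/w.sum(1)
        f=np.polyfit(A[:,0],c,1,w=w.sum(1));print(k,'yaw err deg',np.degrees(np.arctan(-f[0])).round(1),'stripe line at axis mm',(f[1]*1e3).round(2))
E
python3 - <<'E'
from h import *
P=[capture('top') for _ in range(4)]
tilt(P,[-.5,.5,1.5])
plan([(.4831,-.1626,.0185,-44.4)])
E
```

```text
-0.5 yaw err deg -0.2 stripe line at axis mm -0.26
0.5 yaw err deg 3.0 stripe line at axis mm 0.01
1.5 yaw err deg nan stripe line at axis mm nan
at [ 0.4826 -0.1621  0.1173] -44.3 t 23.55 gap 0.849
(0.4831, -0.1626, 0.0185, -44.4) -> [(-0.0, 0.001, 0.099, 0.001)]h.py:111: RuntimeWarning: invalid value encountered in divide
  w=np.clip(im[...,0]-im[...,2]-30,0,None);c=(w*B).sum(1)/w.sum(1)
```

Emit:
jog_arm(moves=[{"x": 0, "y": 0, "z": 0.03, "spin": 0.001, "claw": 0.7}, {"x": 0, "y": 0, "z": 0.07, "spin": 0.001, "claw": 0.7}, {"x": 0, "y": 0, "z": 0.098, "spin": 0.001, "claw": 0.7}, {"x": 0, "y": 0, "z": 0.099, "spin": 0.001, "claw": 0.7}, {"x": 0, "y": 0, "z": 0.099, "spin": 0.001, "claw": -0.2}])

```text
clock: 23.97
tool_pos: [0.4815, -0.1621, 0.0176]
tcp_rot: [-0.001, 0.922, 0.387, -0.002]
ft_force: [-0.0, -0.5, 0.7]
finger_gap: 0.725
grip_force: 0.0
```

Emit:
jog_arm(moves=[{"x": 0, "y": 0, "z": 0, "spin": 0, "claw": -0.2}, {"x": 0, "y": 0, "z": 0, "spin": 0, "claw": -0.2}, {"x": 0, "y": 0, "z": 0, "spin": 0, "claw": -0.2}, {"x": 0, "y": 0, "z": 0, "spin": 0, "claw": -0.2}, {"x": 0, "y": 0, "z": 0, "spin": 0, "claw": -0.2}])

```text
clock: 24.38
tool_pos: [0.4841, -0.1624, 0.0203]
tcp_rot: [0.001, 0.922, 0.387, 0.002]
ft_force: [-0.9, -0.8, 8.4]
finger_gap: 0.523
grip_force: 61.6
```

Emit:
jog_arm(moves=[{"x": 0, "y": 0, "z": -0.03, "spin": 0, "claw": -0.2}, {"x": 0, "y": 0, "z": -0.07, "spin": 0, "claw": -0.2}, {"x": 0, "y": 0, "z": -0.1, "spin": 0, "claw": -0.2}, {"x": 0, "y": 0, "z": -0.1, "spin": 0, "claw": -0.2}, {"x": 0, "y": 0, "z": -0.1, "spin": 0, "claw": -0.2}])

```text
clock: 24.8
tool_pos: [0.4842, -0.1623, 0.1209]
tcp_rot: [0.001, 0.922, 0.387, 0.003]
ft_force: [-0.4, 0.0, -1.2]
finger_gap: 0.528
grip_force: 61.7
```

```bash
python3 - <<'E'
from h import *
b=bay(-1.5);print(b)
plan([(*b,.118,-33.2)])
E
```

```text
[0.4056715  0.28912265]
at [ 0.4842 -0.1623  0.1209] -44.5 t 24.8 gap 0.528
(np.float64(0.4056715), np.float64(0.28912265000000004), 0.118, -33.2) -> [(0.089, -0.124, 0.001, -0.031), (0.097, -0.118, 0.001, -0.031), (0.104, -0.112, 0.001, -0.032)]
```

Emit:
jog_arm(moves=[{"x": 0.089, "y": -0.124, "z": 0, "spin": -0.031, "claw": -0.2}, {"x": 0.089, "y": -0.124, "z": 0, "spin": -0.031, "claw": -0.2}, {"x": 0.089, "y": -0.124, "z": 0, "spin": -0.031, "claw": -0.2}, {"x": 0.089, "y": -0.124, "z": 0, "spin": -0.031, "claw": -0.2}, {"x": 0.089, "y": -0.124, "z": 0, "spin": -0.031, "claw": -0.2}])

```text
clock: 25.22
tool_pos: [0.4547, -0.0057, 0.1173]
tcp_rot: [-0.001, 0.907, 0.42, -0.001]
ft_force: [0.4, -0.0, -1.1]
finger_gap: 0.524
grip_force: 62.0
```

Emit:
jog_arm(moves=[{"x": 0.097, "y": -0.118, "z": 0, "spin": -0.031, "claw": -0.2}, {"x": 0.097, "y": -0.118, "z": 0, "spin": -0.031, "claw": -0.2}, {"x": 0.097, "y": -0.118, "z": 0, "spin": -0.031, "claw": -0.2}, {"x": 0.097, "y": -0.118, "z": 0, "spin": -0.031, "claw": -0.2}, {"x": 0.097, "y": -0.118, "z": 0, "spin": -0.031, "claw": -0.2}])

```text
clock: 25.63
tool_pos: [0.4283, 0.1446, 0.1176]
tcp_rot: [-0.001, 0.893, 0.449, -0.0]
ft_force: [0.0, -0.5, -1.4]
finger_gap: 0.523
grip_force: 62.0
```

Emit:
jog_arm(moves=[{"x": 0.104, "y": -0.112, "z": 0, "spin": -0.032, "claw": -0.2}, {"x": 0.104, "y": -0.112, "z": 0, "spin": -0.032, "claw": -0.2}, {"x": 0.104, "y": -0.112, "z": 0, "spin": -0.032, "claw": -0.2}, {"x": 0.104, "y": -0.112, "z": 0, "spin": -0.032, "claw": -0.2}, {"x": 0.104, "y": -0.112, "z": 0, "spin": -0.032, "claw": -0.2}])

```text
clock: 26.05
tool_pos: [0.4009, 0.2953, 0.1175]
tcp_rot: [-0.001, 0.878, 0.479, -0.0]
ft_force: [0.2, -0.5, -0.4]
finger_gap: 0.525
grip_force: 62.0
```

Emit:
jog_arm(moves=[{"x": 0, "y": 0, "z": 0.03, "spin": 0, "claw": -0.2}, {"x": 0, "y": 0, "z": 0.05, "spin": 0, "claw": -0.2}, {"x": 0, "y": 0, "z": 0.05, "spin": 0, "claw": -0.2}, {"x": 0, "y": 0, "z": 0.05, "spin": 0, "claw": -0.2}, {"x": 0, "y": 0, "z": 0.05, "spin": 0, "claw": -0.2}])

```text
clock: 26.47
tool_pos: [0.4039, 0.2892, 0.069]
tcp_rot: [0.0, 0.88, 0.476, 0.0]
ft_force: [0.1, 0.8, -1.1]
finger_gap: 0.527
grip_force: 61.9
```

```bash
python3 - <<'E'
from h import *
capture('top');capture('top')
b=bay(-1.5);plan([(*b,.0195,-33.2)])
E
```

```text
at [0.4043 0.2896 0.0696] -33.2 t 26.5667 gap 0.529
(np.float64(0.4056715), np.float64(0.28912265000000004), 0.0195, -33.2) -> [(0.0, 0.001, 0.05, -0.0)]
```

Emit:
jog_arm(moves=[{"x": 0, "y": 0.001, "z": 0.03, "spin": 0, "claw": -0.2}, {"x": 0, "y": 0.001, "z": 0.049, "spin": 0, "claw": -0.2}, {"x": 0, "y": 0.001, "z": 0.05, "spin": 0, "claw": -0.2}, {"x": 0, "y": 0.001, "z": 0.05, "spin": 0, "claw": -0.2}, {"x": 0, "y": 0.001, "z": 0.05, "spin": 0, "claw": 0.5}])

```text
clock: 26.98
tool_pos: [0.4049, 0.2891, 0.0193]
tcp_rot: [-0.0, 0.88, 0.476, 0.001]
ft_force: [0.3, -0.1, 0.3]
finger_gap: 0.649
grip_force: 0.0
```

Emit:
jog_arm(moves=[{"x": 0, "y": 0, "z": 0, "spin": 0, "claw": 0.5}, {"x": 0, "y": 0, "z": 0, "spin": 0, "claw": 0.5}, {"x": 0, "y": 0, "z": -0.03, "spin": 0, "claw": 0.5}, {"x": 0, "y": 0, "z": -0.07, "spin": 0, "claw": 0.5}, {"x": 0, "y": 0, "z": -0.1, "spin": 0, "claw": 0.5}])

```text
clock: 27.4
tool_pos: [0.4046, 0.2888, 0.121]
tcp_rot: [-0.0, 0.88, 0.476, 0.0]
ft_force: [0.1, 1.6, 1.2]
finger_gap: 0.752
grip_force: 0.0
```

```bash
sed -i 's/np.arange(.003,.0175/np.arange(.006,.0175/' h.py; python3 - <<'E'
from h import *
P=[capture('top') for _ in range(3)]
tilt(P,[-1.5,-.5,.5,1.5]); tiles(P,'til2.png',[-1.5,.5,1.5])
for n in ['brush','scraper','tool_rest']:
    for d in cut_out(P[-1],n):
        M=cv2.resize(d['mask'].astype(np.uint8),None,fx=4,fy=4,interpolation=cv2.INTER_NEAREST)
        print(n,round(d['score'],2),[np.round(x,4) for x in rod(P[-1],M,.014 if n!='tool_rest' else .0)])
plan([(*bay(1.5),.12,-42.2)])
E
```

```text
-1.5 yaw err deg 5.3 stripe line at axis mm -0.29
-0.5 yaw err deg -0.1 stripe line at axis mm -0.26
0.5 yaw err deg 3.2 stripe line at axis mm 0.04
1.5 yaw err deg -6.7 stripe line at axis mm -0.17
-1.5 stripe along,across mm 10.96 -1.34 ang 7.0 blue lower-half across 1.12
0.5 stripe along,across mm 11.65 -0.57 ang 2.8 blue lower-half across 0.33
1.5 stripe along,across mm 12.84 1.3 ang -5.8 blue lower-half across -0.61
brush 0.89 [array([ 0.4152, -0.51  ]), array([0.0221, 0.1478]), np.float64(86.384)]
brush 0.72 [array([0.538 , 0.2472]), array([0.1791, 0.3766]), np.float64(57.4156)]
brush 0.69 [array([0.4823, 0.2478]), array([0.0723, 0.0499]), np.float64(89.9044)]
brush 0.67 [array([ 0.4128, -0.3168]), array([0.1421, 0.1148]), np.float64(14.8519)]
brush 0.64 [array([ 0.6888, -0.081 ]), array([0.0189, 0.1499]), np.float64(85.4697)]
brush 0.57 [array([ 0.3446, -0.0857]), array([0.1478, 0.0235]), np.float64(10.2945)]
scraper 0.83 [array([ 0.2171, -0.2785]), array([0.1552, 0.022 ]), np.float64(56.1527)]
scraper 0.53 [array([ 0.553 , -0.3973]), array([0.0251, 0.157 ]), np.float64(85.1038)]
tool_rest 0.57 [array([ 0.4124, -0.3205]), array([0.1433, 0.1181]), np.float64(14.4043)]
at [0.4039 0.2884 0.1177] -33.2 t 27.7 gap 0.75
(np.float64(0.6241285000000001), np.float64(0.14627735), 0.12, -42.2) -> [(0.001, 0.131, -0.001, 0.038), (0.011, 0.131, -0.001, 0.037)]
```

View pics/til2.png

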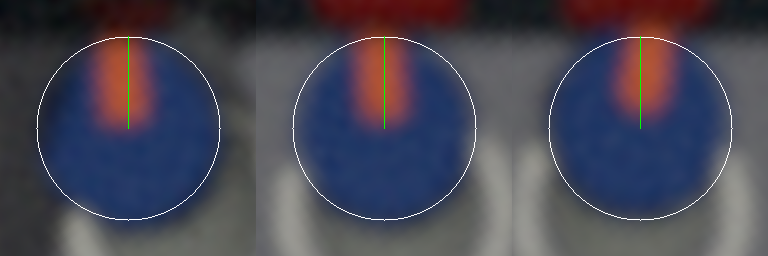

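The stripe axes give yaw errors of about C +5.5°, B +3°, D 0° and A −6.5°, and all the stripe lines pass within 0.3 mm of the axis. So the jars are centred and only their yaw needs trimming. I'll regrip C first, since the gripper is right above it.

Emit:
jog_arm(moves=[{"x": 0, "y": 0, "z": 0.03, "spin": 0, "claw": 0.5}, {"x": 0, "y": 0, "z": 0.07, "spin": 0, "claw": 0.5}, {"x": 0, "y": 0, "z": 0.098, "spin": 0, "claw": 0.5}, {"x": 0, "y": 0, "z": 0.099, "spin": 0, "claw": 0.5}, {"x": 0, "y": 0, "z": 0.099, "spin": 0, "claw": -0.2}])

```text
clock: 28.12
tool_pos: [0.4029, 0.2874, 0.0176]
tcp_rot: [0.001, 0.88, 0.476, -0.003]
ft_force: [0.0, 0.2, 0.4]
finger_gap: 0.625
grip_force: 0.0
```

Emit:
jog_arm(moves=[{"x": 0, "y": 0, "z": 0, "spin": 0, "claw": -0.2}, {"x": 0, "y": 0, "z": 0, "spin": 0, "claw": -0.2}, {"x": 0, "y": 0, "z": 0, "spin": 0, "claw": -0.2}, {"x": 0, "y": 0, "z": -0.004, "spin": 0, "claw": -0.2}, {"x": 0, "y": 0, "z": -0.004, "spin": 0.046, "claw": -0.2}])

```text
clock: 28.53
tool_pos: [0.4051, 0.2893, 0.0249]
tcp_rot: [-0.0, 0.901, 0.433, 0.001]
ft_force: [-0.5, 0.6, -1.3]
finger_gap: 0.527
grip_force: 61.2
```

Emit:
jog_arm(moves=[{"x": 0, "y": 0, "z": 0, "spin": 0, "claw": -0.2}, {"x": 0, "y": 0, "z": 0.003, "spin": 0, "claw": -0.2}, {"x": 0, "y": 0, "z": 0.004, "spin": 0, "claw": -0.2}, {"x": 0, "y": 0, "z": 0.004, "spin": 0, "claw": -0.2}, {"x": 0, "y": 0, "z": 0.004, "spin": 0, "claw": 0.5}])

```text
clock: 28.95
tool_pos: [0.4045, 0.2888, 0.0194]
tcp_rot: [-0.0, 0.901, 0.434, 0.0]
ft_force: [0.3, -0.6, 0.9]
finger_gap: 0.654
grip_force: 0.0
```

Emit:
jog_arm(moves=[{"x": 0, "y": 0, "z": 0, "spin": 0, "claw": 0.5}, {"x": 0, "y": 0, "z": 0, "spin": 0, "claw": 0.5}, {"x": 0, "y": 0, "z": -0.03, "spin": 0, "claw": 0.5}, {"x": 0, "y": 0, "z": -0.07, "spin": 0, "claw": 0.5}, {"x": 0, "y": 0, "z": -0.1, "spin": 0, "claw": 0.5}])

```text
clock: 29.37
tool_pos: [0.4045, 0.2885, 0.1212]
tcp_rot: [0.0, 0.901, 0.433, -0.0]
ft_force: [1.3, 0.9, 0.5]
finger_gap: 0.751
grip_force: 0.0
```

```bash
python3 - <<'E'
from h import *
P=[capture('top') for _ in range(3)]
tilt(P,[-1.5,-.5,.5,1.5]); tiles(P,'x.png',[-1.5,-.5,.5,1.5])
plan([(*bay(.5),.118,-33.2)])
E
```

```text
-1.5 yaw err deg 0.6 stripe line at axis mm -0.43
-0.5 yaw err deg 0.1 stripe line at axis mm -0.18
0.5 yaw err deg 3.0 stripe line at axis mm 0.01
1.5 yaw err deg -6.4 stripe line at axis mm -0.09
-1.5 stripe along,across mm 11.64 -0.54 ang 2.7 blue lower-half across 0.77
-0.5 stripe along,across mm 11.97 -0.21 ang 1.0 blue lower-half across 1.15
0.5 stripe along,across mm 11.65 -0.57 ang 2.8 blue lower-half across 0.34
1.5 stripe along,across mm 12.83 1.31 ang -5.8 blue lower-half across -0.64
at [0.4058 0.2899 0.1219] -38.7 t 29.5167 gap 0.751
(np.float64(0.5513095), np.float64(0.19389245), 0.118, -33.2) -> [(0.016, 0.174, 0.004, -0.046)]
```

Emit:
jog_arm(moves=[{"x": 0.016, "y": 0.174, "z": 0, "spin": -0.07, "claw": 0.5}, {"x": 0.016, "y": 0.174, "z": 0, "spin": -0.07, "claw": 0.5}, {"x": 0.016, "y": 0.174, "z": 0, "spin": -0.07, "claw": 0.5}, {"x": 0.016, "y": 0.174, "z": 0, "spin": -0.07, "claw": 0.5}, {"x": 0.016, "y": 0.174, "z": 0, "spin": -0.07, "claw": 0.5}])

```text
clock: 29.93
tool_pos: [0.554, 0.1869, 0.1181]
tcp_rot: [0.002, 0.869, 0.495, -0.0]
ft_force: [-0.2, -0.9, -0.0]
finger_gap: 0.749
grip_force: 0.0
```

```bash
python3 - <<'E'
from h import *
for _ in range(3):capture('top')
plan([(*bay(.5),.019,-30.2)])
E
```

```text
at [0.5503 0.1908 0.1178] -30.5 t 30.0833 gap 0.75
(np.float64(0.5513095), np.float64(0.19389245), 0.019, -30.2) -> [(0.003, -0.001, 0.099, -0.002)]
```

Emit:
jog_arm(moves=[{"x": 0, "y": 0, "z": 0.02, "spin": 0, "claw": 0.5}, {"x": 0, "y": 0, "z": 0.03, "spin": 0, "claw": 0.5}, {"x": 0, "y": 0, "z": 0.03, "spin": 0, "claw": 0.5}, {"x": 0, "y": 0, "z": 0.03, "spin": 0, "claw": 0.5}, {"x": 0, "y": 0, "z": 0.03, "spin": 0, "claw": 0.5}])

```text
clock: 30.5
tool_pos: [0.5499, 0.193, 0.0897]
tcp_rot: [-0.0, 0.867, 0.498, -0.0]
ft_force: [0.8, -0.4, -0.5]
finger_gap: 0.755
grip_force: 0.0
```

```bash
python3 - <<'E'
from h import *
plan([(*bay(.5),.019,-30.2)])
E
```

```text
at [0.5499 0.193  0.0897] -30.2 t 30.5 gap 0.755
(np.float64(0.5513095), np.float64(0.19389245), 0.019, -30.2) -> [(0.001, 0.001, 0.071, -0.0)]
```

Emit:
jog_arm(moves=[{"x": 0.001, "y": 0.001, "z": 0.03, "spin": 0, "claw": 0.5}, {"x": 0.001, "y": 0.001, "z": 0.065, "spin": 0, "claw": 0.5}, {"x": 0.001, "y": 0.001, "z": 0.07, "spin": 0, "claw": 0.5}, {"x": 0.001, "y": 0.001, "z": 0.07, "spin": 0, "claw": 0.5}, {"x": 0.001, "y": 0.001, "z": 0.07, "spin": 0, "claw": -0.2}])

```text
clock: 30.92
tool_pos: [0.5521, 0.193, 0.0206]
tcp_rot: [0.0, 0.867, 0.498, 0.0]
ft_force: [0.2, 0.4, 0.4]
finger_gap: 0.626
grip_force: 0.0
```

Emit:
jog_arm(moves=[{"x": 0, "y": 0, "z": 0, "spin": 0, "claw": -0.2}, {"x": 0, "y": 0, "z": 0, "spin": 0, "claw": -0.2}, {"x": 0, "y": 0, "z": 0, "spin": 0, "claw": -0.2}, {"x": 0, "y": 0, "z": -0.004, "spin": 0, "claw": -0.2}, {"x": 0, "y": 0, "z": -0.004, "spin": 0.025, "claw": -0.2}])

```text
clock: 31.33
tool_pos: [0.5523, 0.193, 0.0249]
tcp_rot: [0.0, 0.88, 0.475, 0.001]
ft_force: [0.5, -0.8, -2.2]
finger_gap: 0.527
grip_force: 61.3
```

Emit:
jog_arm(moves=[{"x": 0, "y": 0, "z": 0, "spin": 0, "claw": -0.2}, {"x": 0, "y": 0, "z": 0.003, "spin": 0, "claw": -0.2}, {"x": 0, "y": 0, "z": 0.004, "spin": 0, "claw": -0.2}, {"x": 0, "y": 0, "z": 0.004, "spin": 0, "claw": -0.2}, {"x": 0, "y": 0, "z": 0.004, "spin": 0, "claw": 0.5}])

```text
clock: 31.75
tool_pos: [0.5521, 0.193, 0.0204]
tcp_rot: [-0.0, 0.88, 0.475, 0.001]
ft_force: [-0.4, 0.2, 0.1]
finger_gap: 0.65
grip_force: 0.0
```

Emit:
jog_arm(moves=[{"x": 0, "y": 0, "z": 0, "spin": 0, "claw": 0.5}, {"x": 0, "y": 0, "z": 0, "spin": 0, "claw": 0.5}, {"x": 0, "y": 0, "z": -0.03, "spin": 0, "claw": 0.5}, {"x": 0, "y": 0, "z": -0.07, "spin": 0, "claw": 0.5}, {"x": 0, "y": 0, "z": -0.1, "spin": 0, "claw": 0.5}])

```text
clock: 32.17
tool_pos: [0.5516, 0.1925, 0.121]
tcp_rot: [0.0, 0.88, 0.475, -0.0]
ft_force: [0.8, -0.0, 0.0]
finger_gap: 0.745
grip_force: 0.0
```

```bash
python3 - <<'E'
from h import *
for _ in range(2):capture('side')
plan([(*bay(1.5),.118,-39.5)])
E
```

```text
at [0.5546 0.1938 0.1247] -33.3 t 32.2667 gap 0.749
(np.float64(0.6241285000000001), np.float64(0.14627735), 0.118, -39.5) -> [(-0.002, 0.084, 0.007, 0.052)]
```

Emit:
jog_arm(moves=[{"x": 0, "y": 0.04, "z": 0.03, "spin": 0.052, "claw": 0.5}, {"x": 0, "y": 0.08, "z": 0.03, "spin": 0.052, "claw": 0.5}, {"x": 0, "y": 0.086, "z": 0.03, "spin": 0.052, "claw": 0.5}, {"x": 0, "y": 0.086, "z": 0.03, "spin": 0.052, "claw": 0.5}, {"x": 0, "y": 0.086, "z": 0.03, "spin": 0.052, "claw": 0.5}])

```text
clock: 32.68
tool_pos: [0.6234, 0.1445, 0.0883]
tcp_rot: [0.0, 0.905, 0.426, -0.001]
ft_force: [-0.6, -0.3, 0.1]
finger_gap: 0.748
grip_force: 0.0
```

```bash
python3 - <<'E'
from h import *
for _ in range(2):capture('side')
plan([(*bay(1.5),.019,-39.5)])
E
```

```text
at [0.6227 0.1463 0.0889] -39.5 t 32.7833 gap 0.75
(np.float64(0.6241285000000001), np.float64(0.14627735), 0.019, -39.5) -> [(0.001, 0.001, 0.07, 0.0)]
```

Emit:
jog_arm(moves=[{"x": 0.001, "y": 0.001, "z": 0.03, "spin": 0, "claw": 0.5}, {"x": 0.001, "y": 0.001, "z": 0.065, "spin": 0, "claw": 0.5}, {"x": 0.001, "y": 0.001, "z": 0.07, "spin": 0, "claw": 0.5}, {"x": 0.001, "y": 0.001, "z": 0.07, "spin": 0, "claw": 0.5}, {"x": 0.001, "y": 0.001, "z": 0.07, "spin": 0, "claw": -0.2}])

```text
clock: 33.2
tool_pos: [0.6248, 0.1463, 0.0204]
tcp_rot: [-0.0, 0.904, 0.427, 0.0]
ft_force: [0.2, -0.1, 0.4]
finger_gap: 0.626
grip_force: 0.0
```

Emit:
jog_arm(moves=[{"x": 0, "y": 0, "z": 0, "spin": 0, "claw": -0.2}, {"x": 0, "y": 0, "z": 0, "spin": 0, "claw": -0.2}, {"x": 0, "y": 0, "z": 0, "spin": 0, "claw": -0.2}, {"x": 0, "y": 0, "z": -0.004, "spin": 0, "claw": -0.2}, {"x": 0, "y": 0, "z": -0.004, "spin": -0.053, "claw": -0.2}])

```text
clock: 33.62
tool_pos: [0.6253, 0.1459, 0.0246]
tcp_rot: [0.0, 0.88, 0.475, 0.001]
ft_force: [-0.2, 0.2, -0.6]
finger_gap: 0.525
grip_force: 61.2
```

Emit:
jog_arm(moves=[{"x": 0, "y": 0, "z": 0, "spin": 0, "claw": -0.2}, {"x": 0, "y": 0, "z": 0.003, "spin": 0, "claw": -0.2}, {"x": 0, "y": 0, "z": 0.004, "spin": 0, "claw": -0.2}, {"x": 0, "y": 0, "z": 0.004, "spin": 0, "claw": -0.2}, {"x": 0, "y": 0, "z": 0.004, "spin": 0, "claw": 0.5}])

```text
clock: 34.03
tool_pos: [0.6253, 0.1457, 0.0202]
tcp_rot: [0.0, 0.88, 0.474, 0.001]
ft_force: [0.4, 0.0, -0.4]
finger_gap: 0.653
grip_force: 0.0
```

Emit:
jog_arm(moves=[{"x": 0, "y": 0, "z": 0, "spin": 0, "claw": 0.5}, {"x": 0, "y": 0, "z": 0, "spin": 0, "claw": 0.5}, {"x": 0, "y": 0, "z": -0.03, "spin": 0, "claw": 0.5}, {"x": 0, "y": 0, "z": -0.07, "spin": 0, "claw": 0.5}, {"x": 0, "y": 0, "z": -0.11, "spin": 0, "claw": 0.5}])

```text
clock: 34.45
tool_pos: [0.6237, 0.1453, 0.1292]
tcp_rot: [-0.0, 0.88, 0.475, -0.002]
ft_force: [1.8, 0.5, 0.7]
finger_gap: 0.751
grip_force: 0.0
```

```bash
cat >> h.py <<'E'
def tool(p,kind,near):
    """wooden brush / red scraper: centre, direction from pixel colours near a point"""
    H=hsv(p);h,s,v=H[...,0],H[...,1],H[...,2]
    U=w2pix(p,[near[0],near[1],.008])[0]
    best=None
    for d in cut_out(p,kind):
        if np.hypot(*(np.array(d['bbox'][:2])-U))<14:
            M=cv2.resize(d['mask'].astype(np.uint8),None,fx=4,fy=4,interpolation=cv2.INTER_NEAREST)
            r=rod(p,M,.014);print(kind,round(d['score'],2),[np.round(x,4) for x in r])
    return
E
python3 - <<'E'
from h import *
P=[capture('top') for _ in range(3)]
tilt(P,[-1.5,-.5,.5,1.5])
p=P[-1]
tool(p,'brush',(.69,-.08));tool(p,'scraper',(.553,-.397))
# colour-based: scraper red handle, brush
H=hsv(p);h,s,v=H[...,0],H[...,1],H[...,2]
U=w2pix(p,[.553,-.397,.01])[0]
m=((h<8)|(h>172))&(s>150); yy,xx=np.mgrid[:m.shape[0],:m.shape[1]]/4
m&=(abs(xx-U[0])<20)&(abs(yy-U[1])<40)
for z in(.016,): print('red handle',[np.round(x,4) for x in rod(p,m,z)])
save(p,'t5.png',(235,85,385,255),3.5)
print(w2pix(p,[[.69,-.08,.01],[.553,-.397,.01],[.412,-.319,.01]]))
E
```

```text
-1.5 yaw err deg 2.0 stripe line at axis mm -0.52
-0.5 yaw err deg nan stripe line at axis mm nan
0.5 yaw err deg -0.2 stripe line at axis mm 1.46
1.5 yaw err deg -1.9 stripe line at axis mm 1.59
brush 0.72 [array([ 0.6888, -0.0802]), array([0.0189, 0.1493]), np.float64(86.106)]
scraper 0.52 [array([ 0.553, -0.396]), array([0.0198, 0.151 ]), np.float64(86.895)]
red handle [array([ 0.5975, -0.3927]), array([0.1371, 0.0395]), np.float64(12.9902)]
[[254.88062789 125.80085157]
 [362.4117521  171.01454475]
 [336.7103861  219.03687281]]h.py:111: RuntimeWarning: invalid value encountered in divide
  w=np.clip(im[...,0]-im[...,2]-30,0,None);c=(w*B).sum(1)/w.sum(1)
```

View pics/t5.png

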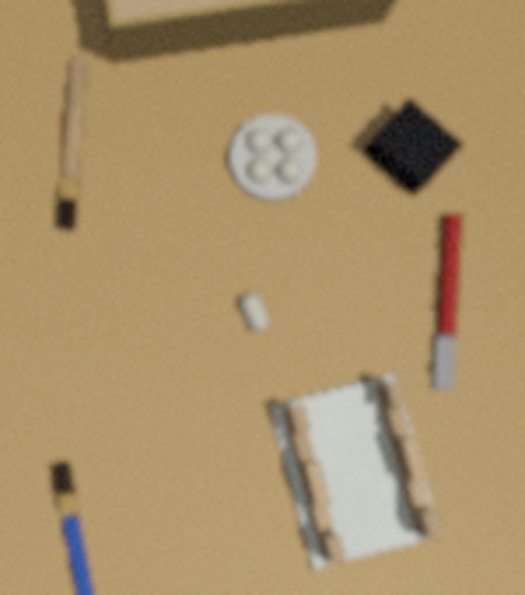

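The brush lies at crop (72,144), the scraper at (447,301) and the rest at about (354,471), with the arm clear of all three. I'll fit the rest's pose by silhouette in both cameras and draw the result.

```bash
cat > fit.py <<'E'
from h import *
from scipy.optimize import minimize
def boxes(): 
    L=[(0,0,.055,.07,0,.008)]
    for sx in(-.04,.04):
        L+=[(sx,0,.006,.07,.008,.034),(sx,0,.006,.018,.034,.052),(sx,.056,.006,.014,.034,.052),(sx,-.056,.006,.014,.034,.052)]
    return L
def sil(p,x,y,a,S=4):
    f=np.zeros((384*S,512*S),np.uint8);c,s=np.cos(a),np.sin(a)
    for bx,by,hx,hy,z0,z1 in boxes():
        V=np.array([[bx+i*hx,by+j*hy,z] for i in(-1,1) for j in(-1,1) for z in(z0,z1)])
        W=np.c_[x+c*V[:,0]-s*V[:,1],y+s*V[:,0]+c*V[:,1],V[:,2]]
        h=cv2.convexHull(((w2pix(p,W)+.5)*S-.5).round().astype(np.int32));cv2.fillConvexPoly(f,h,1)
    return f
if __name__=='__main__':
    P=[]
    for n in('top','side'):
        p=capture(n);d=cut_out(p,'tool_rest')
        U=w2pix(p,[.412,-.319,.02])[0];d=[e for e in d if np.hypot(*(np.array(e['bbox'][:2])-U))<25]
        m=cv2.resize(d[0]['mask'].astype(np.uint8),None,fx=4,fy=4,interpolation=cv2.INTER_NEAREST)
        # colour mask near it: not the mat colour (white or light wood) 
        P.append((p,m));print(n,d[0]['score'],d[0]['bbox'],m.sum()/16)
    def cost(v,Q): 
        r=0
        for p,m in Q:
            f=sil(p,v[0],v[1],v[2]);r+=1-(f&m).sum()/(f|m).sum()
        return r
    for Q in([P[0]],[P[1]],P):
        r=minimize(cost,[.412,-.319,np.radians(105)],args=(Q,),method='Nelder-Mead',options=dict(initial_simplex=[[.412,-.319,1.83],[.42,-.319,1.83],[.412,-.31,1.83],[.412,-.319,1.9]],xatol=1e-4,fatol=1e-4))
        print(r.x[:2].round(4),np.degrees(r.x[2]).round(1),r.fun.round(3))
    v=r.x;ims=[]
    for (p,m),b in zip(P,((305,185,370,255),(230,240,320,310))):
        im=cv2.resize(p['pixels'][:,:,::-1],None,fx=4,fy=4,interpolation=cv2.INTER_CUBIC)
        c,_=cv2.findContours(sil(p,*v),cv2.RETR_EXTERNAL,cv2.CHAIN_APPROX_NONE);cv2.drawContours(im,c,-1,(0,0,255),1)
        ca,sa=np.cos(v[2]),np.sin(v[2])
        for ly in(-.03,.03):
            w=np.array([[v[0]+ca*lx-sa*ly,v[1]+sa*lx+ca*ly,.034] for lx in(-.05,.05)])
            u=((w2pix(p,w)+.5)*4-.5).round().astype(int);cv2.line(im,tuple(map(int,u[0])),tuple(map(int,u[1])),(0,160,0),1)
        ims.append(im[b[1]*4:b[3]*4,b[0]*4:b[2]*4])
    cv2.imwrite('pics/rest.png',np.hstack(ims))
E
python3 fit.py
```

```text
top 0.66 [337.9, 220.9, 47.6, 51.3] 1776.0
side 0.95 [275.6, 273.4, 77.5, 63.9] 2715.0
[ 0.4113 -0.3181] 104.8 0.068
[ 0.4114 -0.3188] 105.6 0.071
[ 0.4113 -0.3181] 104.9 0.141
```

View pics/rest.png

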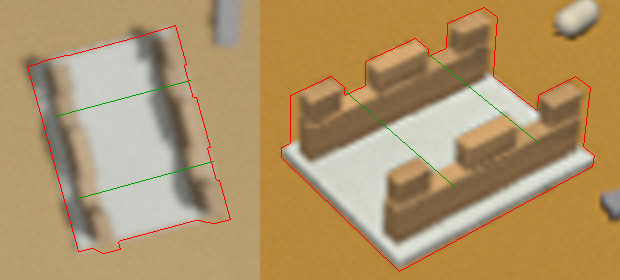

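The red silhouette matches the rest in both views: centre (0.411, −0.318), slot axis 105°. I'm going for the brush now.

```bash
python3 - <<'E'
from h import *
plan([(.689,-.0807,.1,-94.2),(.689,-.0807,.005,-94.2)])
E
```

```text
at [0.624  0.1455 0.1277] -33.2 t 34.9 gap 0.748
(0.689, -0.0807, 0.1, -94.2) -> [(-0.077, 0.089, 0.014, 0.254), (-0.021, 0.116, 0.014, 0.254)]
(0.689, -0.0807, 0.005, -94.2) -> [(0.0, -0.0, 0.095, 0.0)]
```

Emit:
jog_arm(moves=[{"x": -0.077, "y": 0.089, "z": 0.014, "spin": 0.254, "claw": 0.1}, {"x": -0.077, "y": 0.089, "z": 0.014, "spin": 0.254, "claw": 0.1}, {"x": -0.077, "y": 0.089, "z": 0.014, "spin": 0.254, "claw": 0.1}, {"x": -0.077, "y": 0.089, "z": 0.014, "spin": 0.254, "claw": 0.1}, {"x": -0.077, "y": 0.089, "z": 0.014, "spin": 0.254, "claw": 0.1}])

```text
clock: 35.32
tool_pos: [0.6569, 0.0284, 0.114]
tcp_rot: [0.001, 0.975, 0.221, -0.001]
ft_force: [-0.8, 1.5, 0.3]
finger_gap: 0.552
grip_force: 0.0
```

Emit:
jog_arm(moves=[{"x": -0.021, "y": 0.116, "z": 0.014, "spin": 0.254, "claw": 0.1}, {"x": -0.021, "y": 0.116, "z": 0.014, "spin": 0.254, "claw": 0.1}, {"x": -0.021, "y": 0.116, "z": 0.014, "spin": 0.254, "claw": 0.1}, {"x": -0.021, "y": 0.116, "z": 0.014, "spin": 0.254, "claw": 0.1}, {"x": -0.021, "y": 0.116, "z": 0.014, "spin": 0.254, "claw": 0.1}])

```text
clock: 35.73
tool_pos: [0.689, -0.0849, 0.0998]
tcp_rot: [0.001, 0.999, -0.043, -0.001]
ft_force: [-0.5, 1.3, -0.4]
finger_gap: 0.549
grip_force: 0.0
```

Emit:
jog_arm(moves=[{"x": 0, "y": 0, "z": 0.03, "spin": 0, "claw": 0.1}, {"x": 0, "y": 0, "z": 0.05, "spin": 0, "claw": 0.1}, {"x": 0, "y": 0, "z": 0.05, "spin": 0, "claw": 0.1}, {"x": 0, "y": 0, "z": 0.05, "spin": 0, "claw": 0.1}, {"x": 0, "y": 0, "z": 0.05, "spin": 0, "claw": 0.1}])

```text
clock: 36.15
tool_pos: [0.6902, -0.081, 0.0521]
tcp_rot: [0.0, 0.999, -0.036, 0.0]
ft_force: [0.1, -0.5, -0.1]
finger_gap: 0.552
grip_force: 0.0
```

```bash
python3 - <<'E'
from h import *
p=capture('side');capture('side')
plan([(.689,-.0807,.005,-94.2)])
for d in cut_out(p,'brush'):
    print(round(d['score'],2),[np.round(x,4) for x in rod(p,cv2.resize(d['mask'].astype(np.uint8),None,fx=4,fy=4),.01)])
E
```

```text
at [ 0.6908 -0.081   0.0529] -94.1 t 36.25 gap 0.551
(0.689, -0.0807, 0.005, -94.2) -> [(-0.002, -0.0, 0.048, 0.0)]
0.83 [array([ 0.4148, -0.5127]), array([0.0256, 0.153 ]), np.float64(87.11)]
0.71 [array([ 0.3443, -0.0853]), array([0.1572, 0.0376]), np.float64(14.305)]
0.49 [array([ 0.6906, -0.0832]), array([0.0409, 0.1604]), np.float64(86.686)]
```

Emit:
jog_arm(moves=[{"x": -0.002, "y": 0, "z": 0.03, "spin": 0, "claw": 0.1}, {"x": -0.002, "y": 0, "z": 0.047, "spin": 0, "claw": 0.1}, {"x": -0.002, "y": 0, "z": 0.047, "spin": 0, "claw": 0.1}, {"x": -0.002, "y": 0, "z": 0.047, "spin": 0, "claw": -0.95}, {"x": -0.002, "y": 0, "z": 0.047, "spin": 0, "claw": -0.95}])

```text
clock: 36.72
tool_pos: [0.6889, -0.0809, 0.0061]
tcp_rot: [0.0, 0.999, -0.036, 0.001]
ft_force: [0.1, -0.0, -0.0]
finger_gap: 0.278
grip_force: 0.0
```

Emit:
jog_arm(moves=[{"x": 0, "y": 0, "z": 0, "spin": 0, "claw": -0.95}, {"x": 0, "y": 0, "z": 0, "spin": 0, "claw": -0.95}, {"x": 0, "y": 0, "z": 0, "spin": 0, "claw": -0.95}, {"x": 0, "y": 0, "z": 0, "spin": 0, "claw": -0.95}, {"x": 0, "y": 0, "z": 0, "spin": 0, "claw": -0.95}])

```text
clock: 37.13
tool_pos: [0.6892, -0.0809, 0.0065]
tcp_rot: [0.0, 0.999, -0.036, 0.002]
ft_force: [-0.5, 0.6, 7.2]
finger_gap: 0.143
grip_force: 60.3
```

Emit:
jog_arm(moves=[{"x": 0, "y": 0, "z": -0.03, "spin": 0, "claw": -0.95}, {"x": 0, "y": 0, "z": -0.07, "spin": 0, "claw": -0.95}, {"x": 0, "y": 0, "z": -0.1, "spin": 0, "claw": -0.95}, {"x": 0, "y": 0, "z": -0.11, "spin": 0, "claw": -0.95}, {"x": 0, "y": 0, "z": -0.11, "spin": 0, "claw": -0.95}])

```text
clock: 37.55
tool_pos: [0.6901, -0.0811, 0.1189]
tcp_rot: [-0.0, 0.999, -0.036, 0.003]
ft_force: [0.3, 0.2, -0.4]
finger_gap: 0.142
grip_force: 59.5
```

```bash
python3 - <<'E'
from h import *
plan([(.3823,-.3262,.116,-165)])
E
```

```text
at [ 0.6901 -0.0811  0.1189] -94.2 t 37.55 gap 0.142
(0.3823, -0.3262, 0.116, -165) -> [(-0.096, 0.089, 0.001, 0.197), (-0.053, 0.12, 0.001, 0.197), (-0.0, 0.131, 0.001, 0.196)]
```

Emit:
jog_arm(moves=[{"x": -0.096, "y": 0.089, "z": 0, "spin": 0.197, "claw": -0.95}, {"x": -0.096, "y": 0.089, "z": 0, "spin": 0.197, "claw": -0.95}, {"x": -0.096, "y": 0.089, "z": 0, "spin": 0.197, "claw": -0.95}, {"x": -0.096, "y": 0.089, "z": 0, "spin": 0.197, "claw": -0.95}, {"x": -0.096, "y": 0.089, "z": 0, "spin": 0.197, "claw": -0.95}])

```text
clock: 37.97
tool_pos: [0.5823, -0.1654, 0.1134]
tcp_rot: [0.0, 0.97, -0.244, -0.001]
ft_force: [0.9, -0.6, -0.4]
finger_gap: 0.138
grip_force: 59.5
```

Emit:
jog_arm(moves=[{"x": -0.053, "y": 0.12, "z": 0, "spin": 0.197, "claw": -0.95}, {"x": -0.053, "y": 0.12, "z": 0, "spin": 0.197, "claw": -0.95}, {"x": -0.053, "y": 0.12, "z": 0, "spin": 0.197, "claw": -0.95}, {"x": -0.053, "y": 0.12, "z": 0, "spin": 0.197, "claw": -0.95}, {"x": -0.053, "y": 0.12, "z": 0, "spin": 0.197, "claw": -0.95}])

```text
clock: 38.38
tool_pos: [0.4805, -0.2455, 0.1138]
tcp_rot: [0.0, 0.9, -0.436, -0.0]
ft_force: [0.4, 1.4, -0.8]
finger_gap: 0.14
grip_force: 59.5
```

Emit:
jog_arm(moves=[{"x": 0, "y": 0.131, "z": 0, "spin": 0.196, "claw": -0.95}, {"x": 0, "y": 0.131, "z": 0, "spin": 0.196, "claw": -0.95}, {"x": 0, "y": 0.131, "z": 0, "spin": 0.196, "claw": -0.95}, {"x": 0, "y": 0.131, "z": 0, "spin": 0.196, "claw": -0.95}, {"x": 0, "y": 0.131, "z": 0, "spin": 0.196, "claw": -0.95}])

```text
clock: 38.8
tool_pos: [0.3791, -0.3267, 0.1142]
tcp_rot: [0.0, 0.793, -0.61, 0.0]
ft_force: [-0.1, 0.7, -0.9]
finger_gap: 0.138
grip_force: 59.5
```

Emit:
jog_arm(moves=[{"x": 0, "y": 0, "z": 0.03, "spin": 0, "claw": -0.95}, {"x": 0, "y": 0, "z": 0.03, "spin": 0, "claw": -0.95}, {"x": 0, "y": 0, "z": 0.03, "spin": 0, "claw": -0.95}, {"x": 0, "y": 0, "z": 0.03, "spin": 0, "claw": -0.95}, {"x": 0, "y": 0, "z": 0.03, "spin": 0, "claw": -0.95}])

```text
clock: 39.22
tool_pos: [0.3814, -0.3256, 0.0852]
tcp_rot: [0.0, 0.794, -0.608, 0.0]
ft_force: [0.0, 0.3, -0.6]
finger_gap: 0.14
grip_force: 59.5
```

```bash
python3 - <<'E'
from h import *
p=capture('side');save(p,'s6.png',(220,190,340,310),4)
print(pose()[3]['joints'].round(2) if hasattr(pose()[3]['joints'],'round') else pose()[3]['joints'])
plan([(.3823,-.3262,.039,-165)])
E
```

```text
[-0.26  0.25  0.99  2.03 -0.25  0.99 -2.02]
at [ 0.3814 -0.3257  0.0852] -164.9 t 39.2667 gap 0.142
(0.3823, -0.3262, 0.039, -165) -> [(0.001, -0.001, 0.046, 0.001)]
```

View pics/s6.png

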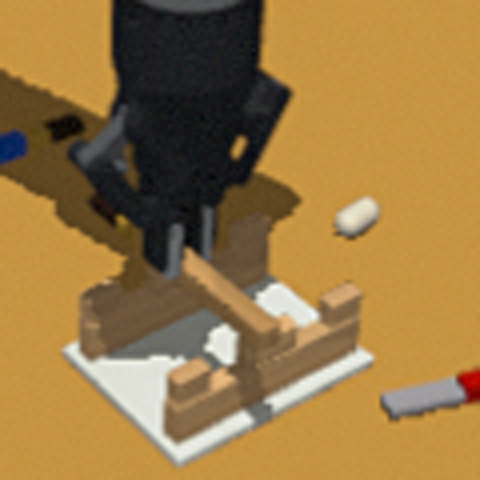

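The brush is level above the near slot, pointing along it. I'm lowering it and letting go.

Emit:
jog_arm(moves=[{"x": 0.001, "y": -0.001, "z": 0.025, "spin": 0, "claw": -0.95}, {"x": 0.001, "y": -0.001, "z": 0.04, "spin": 0, "claw": -0.95}, {"x": 0.001, "y": -0.001, "z": 0.045, "spin": 0, "claw": -0.95}, {"x": 0.001, "y": -0.001, "z": 0.045, "spin": 0, "claw": -0.95}, {"x": 0.001, "y": -0.001, "z": 0.045, "spin": 0, "claw": -0.95}])

```text
clock: 39.68
tool_pos: [0.3822, -0.3265, 0.0401]
tcp_rot: [-0.0, 0.794, -0.608, 0.0]
ft_force: [0.1, 0.4, -0.3]
finger_gap: 0.136
grip_force: 60.8
```

Emit:
jog_arm(moves=[{"x": 0, "y": 0, "z": 0, "spin": 0, "claw": -0.2}, {"x": 0, "y": 0, "z": 0, "spin": 0, "claw": -0.2}, {"x": 0, "y": 0, "z": 0, "spin": 0, "claw": -0.2}, {"x": 0, "y": 0, "z": -0.03, "spin": 0, "claw": -0.2}, {"x": 0, "y": 0, "z": -0.07, "spin": 0, "claw": -0.2}])

```text
clock: 40.1
tool_pos: [0.3797, -0.3252, 0.1081]
tcp_rot: [0.001, 0.794, -0.608, -0.003]
ft_force: [1.2, 0.1, 0.6]
finger_gap: 0.397
grip_force: 0.0
```

```bash
python3 - <<'E'
from h import *
plan([(.4803,-.35,.13,-130),(.553,-.397,.1,-94)])
E
```

```text
at [ 0.3797 -0.3252  0.1081] -165.0 t 40.1 gap 0.397
(0.4803, -0.35, 0.13, -130) -> [(0.025, -0.045, -0.011, -0.146), (0.038, -0.036, -0.011, -0.145)]
(0.553, -0.397, 0.1, -94) -> [(0.043, -0.005, 0.015, -0.15), (0.042, 0.008, 0.015, -0.15)]
```

```bash
python3 - <<'E'
from h import *
plan([(.553,-.3965,.11,-93.5)])
E
```

```text
at [ 0.3797 -0.3252  0.1081] -165.0 t 40.1 gap 0.397
(0.553, -0.3965, 0.11, -93.5) -> [(0.038, -0.05, -0.001, -0.198), (0.055, -0.03, -0.0, -0.199), (0.062, -0.005, -0.001, -0.198)]
```

Emit:
jog_arm(moves=[{"x": 0.038, "y": -0.05, "z": -0.005, "spin": -0.198, "claw": 0.1}, {"x": 0.038, "y": -0.05, "z": -0.005, "spin": -0.198, "claw": 0.1}, {"x": 0.038, "y": -0.05, "z": -0.005, "spin": -0.198, "claw": 0.1}, {"x": 0.038, "y": -0.05, "z": -0.005, "spin": -0.198, "claw": 0.1}, {"x": 0.038, "y": -0.05, "z": -0.005, "spin": -0.198, "claw": 0.1}])

```text
clock: 40.52
tool_pos: [0.44, -0.3501, 0.1147]
tcp_rot: [-0.0, 0.902, -0.431, 0.0]
ft_force: [-0.5, 0.5, 0.3]
finger_gap: 0.546
grip_force: 0.0
```

Emit:
jog_arm(moves=[{"x": 0.055, "y": -0.03, "z": 0, "spin": -0.199, "claw": 0.1}, {"x": 0.055, "y": -0.03, "z": 0, "spin": -0.199, "claw": 0.1}, {"x": 0.055, "y": -0.03, "z": 0, "spin": -0.199, "claw": 0.1}, {"x": 0.055, "y": -0.03, "z": 0, "spin": -0.199, "claw": 0.1}, {"x": 0.055, "y": -0.03, "z": 0, "spin": -0.199, "claw": 0.1}])

```text
clock: 40.93
tool_pos: [0.4974, -0.3743, 0.1141]
tcp_rot: [0.0, 0.972, -0.236, -0.0]
ft_force: [-0.0, -0.1, -0.5]
finger_gap: 0.551
grip_force: 0.0
```

Emit:
jog_arm(moves=[{"x": 0.062, "y": -0.005, "z": 0, "spin": -0.198, "claw": 0.1}, {"x": 0.062, "y": -0.005, "z": 0, "spin": -0.198, "claw": 0.1}, {"x": 0.062, "y": -0.005, "z": 0, "spin": -0.198, "claw": 0.1}, {"x": 0.062, "y": -0.005, "z": 0, "spin": -0.198, "claw": 0.1}, {"x": 0.062, "y": -0.005, "z": 0, "spin": -0.198, "claw": 0.1}])

```text
clock: 41.35
tool_pos: [0.5547, -0.3982, 0.1141]
tcp_rot: [0.0, 0.999, -0.032, -0.0]
ft_force: [-0.4, -1.7, -0.8]
finger_gap: 0.553
grip_force: 0.0
```

Emit:
jog_arm(moves=[{"x": 0, "y": 0, "z": 0.03, "spin": 0, "claw": 0.1}, {"x": 0, "y": 0, "z": 0.05, "spin": 0, "claw": 0.1}, {"x": 0, "y": 0, "z": 0.05, "spin": 0, "claw": 0.1}, {"x": 0, "y": 0, "z": 0.05, "spin": 0, "claw": 0.1}, {"x": 0, "y": 0, "z": 0.05, "spin": 0, "claw": 0.1}])

```text
clock: 41.77
tool_pos: [0.5553, -0.3985, 0.0657]
tcp_rot: [0.0, 0.999, -0.032, 0.0]
ft_force: [-0.2, 0.3, -0.1]
finger_gap: 0.552
grip_force: 0.0
```

```bash
python3 - <<'E'
from h import *
p=capture('side')
plan([(.553,-.3965,.006,-93.5)])
for d in cut_out(p,'scraper'):
    print(round(d['score'],2),[np.round(x,4) for x in rod(p,cv2.resize(d['mask'].astype(np.uint8),None,fx=4,fy=4),.01)])
E
```

```text
at [ 0.5556 -0.3987  0.0661] -93.6 t 41.8167 gap 0.545
(0.553, -0.3965, 0.006, -93.5) -> [(-0.003, -0.002, 0.06, -0.001)]
0.82 [array([ 0.2146, -0.2784]), array([0.16  , 0.0217]), np.float64(57.3064)]
0.79 [array([ 0.5546, -0.3995]), array([0.0304, 0.1578]), np.float64(87.4099)]
```

Emit:
jog_arm(moves=[{"x": -0.003, "y": -0.001, "z": 0.03, "spin": 0, "claw": 0.1}, {"x": -0.003, "y": -0.001, "z": 0.055, "spin": 0, "claw": 0.1}, {"x": -0.003, "y": -0.001, "z": 0.06, "spin": 0, "claw": 0.1}, {"x": -0.003, "y": -0.001, "z": 0.06, "spin": 0, "claw": 0.1}, {"x": -0.003, "y": -0.001, "z": 0.06, "spin": 0, "claw": -0.95}])

```text
clock: 42.28
tool_pos: [0.5527, -0.3975, 0.0058]
tcp_rot: [0.0, 1.0, -0.031, 0.001]
ft_force: [0.4, -0.8, 0.6]
finger_gap: 0.423
grip_force: 0.0
```

Emit:
jog_arm(moves=[{"x": 0, "y": 0, "z": 0, "spin": 0, "claw": -0.95}, {"x": 0, "y": 0, "z": 0, "spin": 0, "claw": -0.95}, {"x": 0, "y": 0, "z": 0, "spin": 0, "claw": -0.95}, {"x": 0, "y": 0, "z": 0, "spin": 0, "claw": -0.95}, {"x": 0, "y": 0, "z": 0, "spin": 0, "claw": -0.95}])

```text
clock: 42.7
tool_pos: [0.5532, -0.3979, 0.0066]
tcp_rot: [0.001, 1.0, -0.031, 0.001]
ft_force: [-1.1, 1.1, 6.5]
finger_gap: 0.142
grip_force: 59.9
```

Emit:
jog_arm(moves=[{"x": 0, "y": 0, "z": -0.03, "spin": 0, "claw": -0.95}, {"x": 0, "y": 0, "z": -0.07, "spin": 0, "claw": -0.95}, {"x": 0, "y": 0, "z": -0.1, "spin": 0, "claw": -0.95}, {"x": 0, "y": 0, "z": -0.11, "spin": 0, "claw": -0.95}, {"x": 0, "y": 0, "z": -0.11, "spin": 0, "claw": -0.95}])

```text
clock: 43.12
tool_pos: [0.5538, -0.3984, 0.1189]
tcp_rot: [0.002, 1.0, -0.031, 0.003]
ft_force: [-0.5, 0.6, -0.2]
finger_gap: 0.14
grip_force: 59.1
```

```bash
python3 - <<'E'
from h import *
p=capture('side')
plan([(.4403,-.3106,.114,-165)])
E
```

```text
at [ 0.5529 -0.3974  0.1162] -93.5 t 43.1667 gap 0.143
(0.4403, -0.3106, 0.114, -165) -> [(-0.039, -0.027, 0.001, 0.198), (-0.047, -0.008, 0.001, 0.199), (-0.046, 0.011, 0.0, 0.198)]
```

Emit:
jog_arm(moves=[{"x": -0.039, "y": -0.027, "z": 0, "spin": 0.198, "claw": -0.95}, {"x": -0.039, "y": -0.027, "z": 0, "spin": 0.198, "claw": -0.95}, {"x": -0.039, "y": -0.027, "z": 0, "spin": 0.198, "claw": -0.95}, {"x": -0.039, "y": -0.027, "z": 0, "spin": 0.198, "claw": -0.95}, {"x": -0.039, "y": -0.027, "z": 0, "spin": 0.198, "claw": -0.95}])

```text
clock: 43.58
tool_pos: [0.5141, -0.3665, 0.1126]
tcp_rot: [-0.0, 0.972, -0.237, -0.001]
ft_force: [-0.0, -0.0, -0.7]
finger_gap: 0.14
grip_force: 59.1
```

Emit:
jog_arm(moves=[{"x": -0.047, "y": -0.008, "z": 0, "spin": 0.199, "claw": -0.95}, {"x": -0.047, "y": -0.008, "z": 0, "spin": 0.199, "claw": -0.95}, {"x": -0.047, "y": -0.008, "z": 0, "spin": 0.199, "claw": -0.95}, {"x": -0.047, "y": -0.008, "z": 0, "spin": 0.199, "claw": -0.95}, {"x": -0.047, "y": -0.008, "z": 0, "spin": 0.199, "claw": -0.95}])

```text
clock: 44.0
tool_pos: [0.4763, -0.3382, 0.1133]
tcp_rot: [0.0, 0.902, -0.432, -0.001]
ft_force: [-0.1, -0.3, -0.6]
finger_gap: 0.141
grip_force: 59.1
```

Emit:
jog_arm(moves=[{"x": -0.046, "y": 0.011, "z": 0, "spin": 0.198, "claw": -0.95}, {"x": -0.046, "y": 0.011, "z": 0, "spin": 0.198, "claw": -0.95}, {"x": -0.046, "y": 0.011, "z": 0, "spin": 0.198, "claw": -0.95}, {"x": -0.046, "y": 0.011, "z": 0, "spin": 0.198, "claw": -0.95}, {"x": -0.046, "y": 0.011, "z": 0, "spin": 0.198, "claw": -0.95}])

```text
clock: 44.42
tool_pos: [0.4392, -0.3096, 0.1138]
tcp_rot: [0.0, 0.794, -0.608, -0.0]
ft_force: [0.4, 0.2, -0.7]
finger_gap: 0.14
grip_force: 59.1
```

Emit:
jog_arm(moves=[{"x": 0, "y": 0, "z": 0.03, "spin": 0, "claw": -0.95}, {"x": 0, "y": 0, "z": 0.03, "spin": 0, "claw": -0.95}, {"x": 0, "y": 0, "z": 0.03, "spin": 0, "claw": -0.95}, {"x": 0, "y": 0, "z": 0.03, "spin": 0, "claw": -0.95}, {"x": 0, "y": 0, "z": 0.03, "spin": 0, "claw": -0.95}])

```text
clock: 44.83
tool_pos: [0.4397, -0.3105, 0.0853]
tcp_rot: [0.0, 0.794, -0.608, 0.001]
ft_force: [0.5, 0.0, 0.2]
finger_gap: 0.14
grip_force: 59.1
```

```bash
python3 - <<'E'
from h import *
p=capture('side');save(p,'s7.png',(220,190,340,310),4)
plan([(.4403,-.3106,.0405,-165)])
E
```

```text
at [ 0.4398 -0.3104  0.0853] -164.9 t 44.8833 gap 0.136
(0.4403, -0.3106, 0.0405, -165) -> [(0.0, -0.0, 0.045, 0.001)]
```

View pics/s7.png

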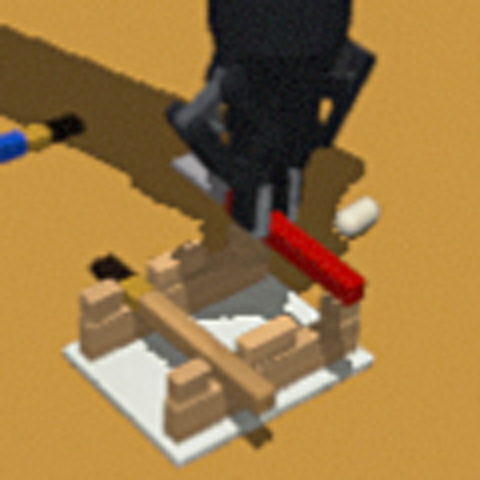

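The brush lies in the near slot, spanning both saddles. The scraper is aligned above the far slot, so I'm lowering and releasing it.

Emit:
jog_arm(moves=[{"x": 0, "y": 0, "z": 0.025, "spin": 0, "claw": -0.95}, {"x": 0, "y": 0, "z": 0.04, "spin": 0, "claw": -0.95}, {"x": 0, "y": 0, "z": 0.045, "spin": 0, "claw": -0.95}, {"x": 0, "y": 0, "z": 0.045, "spin": 0, "claw": -0.95}, {"x": 0, "y": 0, "z": 0.045, "spin": 0, "claw": -0.95}])

```text
clock: 45.3
tool_pos: [0.4397, -0.3102, 0.04]
tcp_rot: [-0.0, 0.794, -0.608, 0.0]
ft_force: [-0.9, -0.2, 0.1]
finger_gap: 0.139
grip_force: 59.7
```

Emit:
jog_arm(moves=[{"x": 0, "y": 0, "z": 0, "spin": 0, "claw": -0.2}, {"x": 0, "y": 0, "z": 0, "spin": 0, "claw": -0.2}, {"x": 0, "y": 0, "z": 0, "spin": 0, "claw": -0.2}, {"x": 0, "y": 0, "z": -0.03, "spin": 0, "claw": -0.2}, {"x": 0, "y": 0, "z": -0.07, "spin": 0, "claw": -0.2}])

```text
clock: 45.72
tool_pos: [0.4374, -0.3088, 0.108]
tcp_rot: [0.001, 0.794, -0.608, -0.003]
ft_force: [2.6, 0.2, 1.1]
finger_gap: 0.397
grip_force: 0.0
```

```bash
python3 - <<'E'
from h import *
capture('top');P=[capture('top') for _ in range(3)]
tilt(P,[-1.5,-.5,.5,1.5])
tiles(P,'x.png',[-1.5,-.5,.5,1.5])
H=hsv(P[0]);h,s,v=H[...,0],H[...,1],H[...,2]
for a,c,mm in blobs((h>45)&(h<85)&(s>100),150,9000): print('green',a,c.round(1),pix2w(P[0],c,.066)[0].round(4),pix2w(P[0],c,.072)[0].round(4))
p=capture('side');H=hsv(p);h,s,v=H[...,0],H[...,1],H[...,2]
for a,c,mm in blobs((h>45)&(h<85)&(s>100),150,9000): print('green',a,c.round(1),pix2w(p,c,.066)[0].round(4),pix2w(p,c,.072)[0].round(4))
plan([(.42,-.25,.2,-150)])
E
```

```text
-1.5 yaw err deg 0.4 stripe line at axis mm -0.47
-0.5 yaw err deg -0.2 stripe line at axis mm -0.24
0.5 yaw err deg -0.3 stripe line at axis mm 1.42
1.5 yaw err deg -2.1 stripe line at axis mm 1.55
-1.5 stripe along,across mm 11.6 -0.54 ang 2.7 blue lower-half across 1.09
-0.5 stripe along,across mm 11.93 -0.21 ang 1.0 blue lower-half across 1.15
0.5 stripe along,across mm 11.68 1.45 ang -7.1 blue lower-half across 1.84
1.5 stripe along,across mm 12.53 1.96 ang -8.9 blue lower-half across 1.17
green 1799 [125.6 166.9] [0.5589 0.2868 0.066 ] [0.558  0.2843 0.072 ]
green 728 [242.5 142.5] [0.5633 0.3013 0.066 ] [0.5584 0.2882 0.072 ]
green 7270 [451.3 352.7] [ 0.5903 -0.6717  0.066 ] [ 0.5852 -0.6749  0.072 ]
at [ 0.4395 -0.3096  0.1094] -164.9 t 45.9667 gap 0.402
(0.42, -0.25, 0.2, -150) -> [(-0.063, 0.003, -0.091, -0.124)]
```

```bash
python3 - <<'E'
from h import *
plan([(.557,.283,.15,-60)])
E
```

```text
at [ 0.4395 -0.3096  0.1094] -164.9 t 45.9667 gap 0.402
(0.557, 0.283, 0.15, -60) -> [(-0.135, -0.067, -0.01, -0.219), (-0.092, -0.12, -0.01, -0.218), (-0.03, -0.148, -0.01, -0.219), (0.04, -0.146, -0.011, -0.218)]
```

Emit:
jog_arm(moves=[{"x": 0, "y": 0, "z": -0.03, "spin": 0, "claw": -0.2}, {"x": -0.135, "y": -0.067, "z": -0.03, "spin": -0.219, "claw": -1}, {"x": -0.135, "y": -0.067, "z": -0.03, "spin": -0.219, "claw": -1}, {"x": -0.135, "y": -0.067, "z": -0.03, "spin": -0.219, "claw": -1}, {"x": -0.135, "y": -0.067, "z": -0.03, "spin": -0.219, "claw": -1}])

```text
clock: 46.38
tool_pos: [0.4689, -0.1577, 0.1384]
tcp_rot: [-0.0, 0.913, -0.407, -0.001]
ft_force: [0.6, 0.5, 0.0]
finger_gap: 0.001
grip_force: 0.0
```

```bash
python3 - <<'E'
from h import *
plan([(.557,.283,.15,-60)])
E
```

```text
at [ 0.4689 -0.1577  0.1384] -138.1 t 46.3833 gap 0.001
(0.557, 0.283, 0.15, -60) -> [(-0.09, -0.12, -0.004, -0.217), (-0.028, -0.147, -0.004, -0.217), (0.04, -0.144, -0.004, -0.217)]
```

Emit:
jog_arm(moves=[{"x": -0.09, "y": -0.12, "z": -0.004, "spin": -0.217, "claw": -1}, {"x": -0.09, "y": -0.12, "z": -0.004, "spin": -0.217, "claw": -1}, {"x": -0.09, "y": -0.12, "z": -0.004, "spin": -0.217, "claw": -1}, {"x": -0.09, "y": -0.12, "z": -0.004, "spin": -0.217, "claw": -1}, {"x": -0.09, "y": -0.12, "z": -0.004, "spin": -0.217, "claw": -1}])

```text
clock: 46.8
tool_pos: [0.4997, -0.0087, 0.1422]
tcp_rot: [-0.0, 0.982, -0.19, -0.001]
ft_force: [-0.3, -0.5, 0.5]
finger_gap: 0.004
grip_force: 0.0
```

Emit:
jog_arm(moves=[{"x": -0.028, "y": -0.147, "z": -0.004, "spin": -0.217, "claw": -1}, {"x": -0.028, "y": -0.147, "z": -0.004, "spin": -0.217, "claw": -1}, {"x": -0.028, "y": -0.147, "z": -0.004, "spin": -0.217, "claw": -1}, {"x": -0.028, "y": -0.147, "z": -0.004, "spin": -0.217, "claw": -1}, {"x": -0.028, "y": -0.147, "z": -0.004, "spin": -0.217, "claw": -1}])

```text
clock: 47.22
tool_pos: [0.5299, 0.1373, 0.1459]
tcp_rot: [-0.0, 0.999, 0.036, -0.001]
ft_force: [0.2, 0.1, -1.2]
finger_gap: -0.003
grip_force: 0.0
```

Emit:
jog_arm(moves=[{"x": 0.04, "y": -0.144, "z": -0.004, "spin": -0.217, "claw": -1}, {"x": 0.04, "y": -0.144, "z": -0.004, "spin": -0.217, "claw": -1}, {"x": 0.04, "y": -0.144, "z": -0.004, "spin": -0.217, "claw": -1}, {"x": 0.04, "y": -0.144, "z": -0.004, "spin": -0.217, "claw": -1}, {"x": 0.04, "y": -0.144, "z": -0.004, "spin": -0.217, "claw": -1}])

```text
clock: 47.63
tool_pos: [0.5606, 0.2832, 0.1494]
tcp_rot: [-0.001, 0.966, 0.259, -0.001]
ft_force: [-1.2, -0.5, -0.6]
finger_gap: 0.003
grip_force: 0.0
```

Emit:
jog_arm(moves=[{"x": 0, "y": 0, "z": 0.03, "spin": 0, "claw": -1}, {"x": 0, "y": 0, "z": 0.045, "spin": 0, "claw": -1}, {"x": 0, "y": 0, "z": 0.045, "spin": 0, "claw": -1}, {"x": 0, "y": 0, "z": 0.045, "spin": 0, "claw": -1}, {"x": 0, "y": 0, "z": 0.045, "spin": 0, "claw": -1}])

```text
clock: 48.05
tool_pos: [0.5622, 0.2764, 0.1069]
tcp_rot: [0.0, 0.967, 0.253, 0.0]
ft_force: [0.3, -0.5, -0.1]
finger_gap: -0.002
grip_force: 0.0
```

```bash
python3 - <<'E'
from h import *
p=capture('side')
a=p['pixels'][110:180,200:290,::-1];b=p['pixels'][225:325,220:340,::-1]
im=np.hstack([cv2.resize(a,(360,300),interpolation=cv2.INTER_CUBIC),cv2.resize(b,(360,300),interpolation=cv2.INTER_CUBIC)]);cv2.imwrite('pics/s8.png',im)
# same check on all things before pressing
for n in('brush','scraper'):
    for d in cut_out(p,n): print(n,round(d['score'],2),np.round(d['bbox']))
plan([(.557,.283,.08,-60)])
E
```

```text
brush 0.91 [215. 228.  53.  19.]
brush 0.77 [317. 340.  74.  26.]
brush 0.64 [267. 273.  46.  42.]
scraper 0.79 [290. 266.  35.  30.]
scraper 0.56 [184. 292.  25.  46.]
at [0.5624 0.2773 0.1076] -60.6 t 48.2 gap -0.001
(0.557, 0.283, 0.08, -60) -> [(-0.002, -0.008, 0.028, -0.005)]
```

View pics/s8.png

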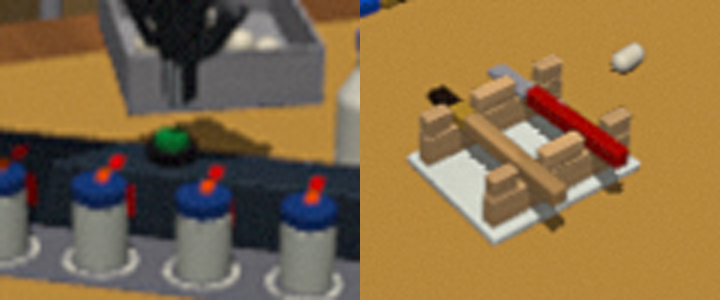

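All four jars stand in their rings, and both tools span the saddles in their own slots. The closed gripper is above the green button at (172,140), so I'm starting the press.

Emit:
jog_arm(moves=[{"x": -0.002, "y": -0.008, "z": 0.01, "spin": 0, "claw": -1}, {"x": -0.002, "y": -0.008, "z": 0.02, "spin": 0, "claw": -1}, {"x": -0.002, "y": -0.008, "z": 0.028, "spin": 0, "claw": -1}, {"x": -0.002, "y": -0.008, "z": 0.028, "spin": 0, "claw": -1}, {"x": -0.002, "y": -0.008, "z": 0.028, "spin": 0, "claw": -1}])

```text
clock: 48.62
tool_pos: [0.5553, 0.2841, 0.0776]
tcp_rot: [-0.0, 0.967, 0.255, -0.001]
ft_force: [-1.8, 2.9, 5.1]
finger_gap: -0.001
grip_force: 2.0
```

Emit:
jog_arm(moves=[{"x": 0, "y": 0, "z": 0.002, "spin": 0, "claw": -1}, {"x": 0, "y": 0, "z": 0.004, "spin": 0, "claw": -1}, {"x": 0, "y": 0, "z": 0.006, "spin": 0, "claw": -1}, {"x": 0, "y": 0, "z": 0.006, "spin": 0, "claw": -1}, {"x": 0, "y": 0, "z": 0.006, "spin": 0, "claw": -1}])

```text
clock: 49.03
tool_pos: [0.5559, 0.2841, 0.0756]
tcp_rot: [-0.001, 0.967, 0.254, 0.0]
ft_force: [-15.8, -3.4, 36.6]
finger_gap: 0.003
grip_force: 18.2
```

Emit:
jog_arm(moves=[{"x": 0, "y": 0, "z": 0.001, "spin": 0, "claw": -1}, {"x": 0, "y": 0, "z": 0.002, "spin": 0, "claw": -1}, {"x": 0, "y": 0, "z": 0.003, "spin": 0, "claw": -1}, {"x": 0, "y": 0, "z": 0.003, "spin": 0, "claw": -1}, {"x": 0, "y": 0, "z": 0.003, "spin": 0, "claw": -1}])

```text
clock: 49.45
tool_pos: [0.556, 0.2841, 0.0752]
tcp_rot: [-0.002, 0.967, 0.254, 0.0]
ft_force: [-25.7, -7.4, 59.1]
finger_gap: -0.004
grip_force: 29.7
```

Emit:
jog_arm(moves=[{"x": 0, "y": 0, "z": -0.009, "spin": 0, "claw": -1}, {"x": 0, "y": 0, "z": -0.03, "spin": 0, "claw": -1}, {"x": 0, "y": 0, "z": -0.06, "spin": 0, "claw": -1}, {"x": 0, "y": 0, "z": -0.1, "spin": 0, "claw": -1}, {"x": 0, "y": 0, "z": -0.1, "spin": 0, "claw": -1}])

```text
clock: 49.87
tool_pos: [0.5593, 0.284, 0.1763]
tcp_rot: [-0.001, 0.967, 0.254, 0.005]
ft_force: [0.3, 1.0, 0.8]
finger_gap: 0.001
grip_force: 0.0
```

```bash
python3 - <<'E'
from h import *
P=[capture('top') for _ in range(3)]
tilt(P,[-1.5,-.5,.5,1.5])
p=capture('side');s=read_state();print(s['tool_pos'],s['ft_force'])
H=hsv(p);h,sa,v=H[...,0],H[...,1],H[...,2]
for a,c,mm in blobs((h>45)&(h<85)&(sa>100),150,5000): print('green',a,c.round(1))
print([(round(d['score'],2),np.round(d['bbox'])) for d in look_for(p,'jar1')])
for n in('brush','scraper'):
    for d in look_for(p,n): print(n,round(d['score'],2),np.round(d['bbox']))
E
```

```text
-1.5 yaw err deg 1.2 stripe line at axis mm -0.19
-0.5 yaw err deg 0.2 stripe line at axis mm -0.17
0.5 yaw err deg -0.6 stripe line at axis mm 1.35
1.5 yaw err deg -2.0 stripe line at axis mm 1.58
[0.55557246 0.28283453 0.16808009] [-0.40899454 -0.47133552 -0.09216798]
green 855 [242.5 142.2]
[(0.7, array([278., 165.,  11.,  22.])), (0.66, array([251., 164.,  14.,  27.])), (0.64, array([224., 161.,  13.,  22.])), (0.64, array([200., 157.,  10.,  21.]))]
brush 0.97 [266. 274.  47.  42.]
brush 0.84 [315. 340.  72.  26.]
brush 0.6 [215. 231.  52.  18.]
scraper 0.93 [287. 264.  40.  35.]
scraper 0.62 [186. 288.  27.  45.]
scraper 0.5 [238. 161. 119.  45.]
scraper 0.2 [243. 142.  12.  11.]
```

```bash
python3 -c "
from rig import *
print(job_done())"
```

```text
the job is handed in; nothing more can be done
None
```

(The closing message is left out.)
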